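# File a stone sample board in the lever arch file

### The job

Add the loose stone sample board to the lever arch file: lift the file's lever until the rings spring fully open, lower the board by its rib so that both holes go over the two posts and it lies flat on the boards already filed, without dropping or forcing it. Then press the lever down firmly against its stop (a steady push of about 15 N for half a second) so that the rings are shut, and let go. Never push down or pull up on the file's mechanism with more than 25 N, and leave everything else on the counter where it is.

Things in the scene. Friction and masses are not known exactly. Their poses are not given: they have to be found in the camera images.
- file: Lever arch file lying open on the counter, fixed. Grey base plate 245 x 190 x 6 mm (x -127 to 118). Origin: on the counter midway between the two posts; z up, x from lever end to boards, y along the posts. Its steel mechanism (block, posts, rings, lever) stands on packing of unmeasured thickness d, 0 to 16 mm, new each time: feel it by touch. Block: x -57 to -15, y +-70, top z 14 mm + d.
- seat (a point): Fixed point of the file, axes as the file: midway between the posts at the top face (z 16 mm) of two boards already filed, 100 x 150 mm, x -8 to 92; the new board's underside must lie on it. Two steel posts 7 mm in diameter, round-topped, at x 0, y +-55 mm, stand 32.5 mm + d above this point.
- hinge (a point): Fixed point of the file, axes as the file: the true lever hinge (a line along y) is d above it, 34 mm + d over the counter, between cheeks 24 mm wide over all (8 mm higher). Lever: flat bar 10 mm wide; 65 mm from the hinge it ends in a cross barrel to pinch, push or touch: 14 mm diameter, 24 mm long along y, flat ends, 21 mm + d of free space under it when down.
- rings (a point): Fixed point of the file: the rings' turning line (along y) is d above it (file x -28, z 18 mm + d). Two 6 mm wire arches at y +-55, geared to the lever (0.87 times its angle): shut, they reach over the post tops, top 58 mm + d over the counter; open, they stand back over file x -65 to -25, up to 70 mm + d.
- lever (a joint): 0 = down and level, pointing to file -x, rings shut, hard stop; positive lifts the barrel; 1.15 rad = up stop, rings open. Friction (0.05 N m) holds it anywhere below about 0.18 rad; above that a spring drives it open by itself, with up to 0.4 N m, so closing it takes about 7 N at the barrel, square to the lever; the first lift takes about 3 N. Damped: 0.12 N m s/rad. Starts shut.
- give (a joint): Rubber mount under the whole mechanism, which gives straight up and down under load, 0.1 mm per newton: 0 = unloaded, positive = pushed down (0.0015 m at 15 N of downward push on the lever, posts or block), negative = pulled up. Limits: 0.0025 m (25 N) either way.
- board: Loose plywood sample board 100 x 150 x 5 mm, about 0.2 kg; two 10 mm holes through it. Origin: underside, midway between the holes (x 0, y +-55 mm); spans x -8 to 92, y +-75. Grip: upright wooden rib 14 mm thick in y, x 20 to 80, z 5 to 35 mm. Six pebbles 10 mm high at y +-58. Starts flat on the counter; filed, its axes are those of the file, within 4 mm and 0.06 rad.
- loupe: Bystander: folding magnifier lying flat, 71 mm long, 10 mm high; origin on its underside.
- stone_point: Bystander: upright polished stone point, 30 mm across, 58 mm tall; origin under it.
- rock: Bystander: rough dark rock, 100 mm across, 70 mm high; origin under it.
- dish: Bystander: white dish of pebbles, 110 mm across, 32 mm high; origin under it.
- jar: Bystander: jar with steel cap, 60 mm across, 85 mm high; origin under it.
- stone_egg: Bystander: stone egg with a flat foot, 48 mm across, 56 mm tall; origin under it.
- tray: Bystander: plywood tray of pebbles, 150 x 110 x 45 mm; origin under it.
Things that resemble listed ones, but are neither listed nor needed, are in the scene too. Leave any green, pink or red look-alike of the board alone.

How it is judged:
On the way, in this order (a step that is already met when the one before it is completed fails the run):
1. the lever is lifted and the rings stand open (lever above 1.05 rad) (value of joint lever above 1.05 rad), for 0.2 s.
2. with the rings open, the board lies over both posts, flat on the filed boards (x of board in the frame of file between -0.004 and 0.004 m and y of board in the frame of file between -0.004 and 0.004 m and z of board in the frame of file below 0.0185 m and angle between board's own z axis and vertical below 0.04 rad and angle between the x axis of board and the x axis of file, either way round below 0.06 rad and value of joint lever above 0.9 rad), for 0.2 s.
3. the lever is pressed home: below 0.04 rad with a steady push of 11 to 20 N (give 1.1 to 2 mm) (value of joint lever below 0.04 rad and value of joint give between 0.0011 and 0.002 m), for 0.4 s.
At the end, for the whole second after the job is handed in: The board rests on the filed boards, posts through its holes: origin within 4 mm of the file's in x and y, underside at most 2.5 mm above their top, tilt below 0.04 rad, turned less than 0.06 rad from the file, at rest; the lever is below 0.04 rad, rings shut (x of board in the frame of file between -0.004 and 0.004 m and y of board in the frame of file between -0.004 and 0.004 m and z of board in the frame of file below 0.0185 m and angle between board's own z axis and vertical below 0.04 rad and angle between the x axis of board and the x axis of file, either way round below 0.06 rad and value of joint lever below 0.04 rad and linear speed of board below 0.01 m/s and angular speed of board below 0.1 rad/s); the robot touches nothing.
It fails at once if the lever mechanism is pushed down or pulled up harder than 25 N (give beyond 2.5 mm either way) (value of joint give above 0.0025 m or value of joint give below -0.0025 m).
It fails at once if the board is dropped or forced on to the file (a knock of more than 80 N) (contact force between board and file above 80 N).
It fails at once if a bystander is moved more than 15 mm (distance of any of loupe, stone_point, rock, dish, jar, stone_egg, tray from where it was at the start of the episode above 0.015 m).
It also fails if it takes over 72 s, if anything falls off the work surface, if the arm or the gripper's body presses on something with over 40 N, if the wrist force passes 120 N, or if a joint passes its speed limit or range.

### The arm

A 6-joint arm with a two-finger parallel gripper is mounted at the origin on the work surface. World frame = base frame: x ahead of the robot, y to its left, z up, the work surface at z = 0. Lengths are in m, angles in rad, forces in N, time in s.
With the tool pointing down it reaches from about 0.425 to 0.95 m from the base axis. Payload 14.7 kg.
Tool frame: the origin (TCP) lies midway between the tips of the shut fingers; the grasp point (between the pads) lies 19 mm behind it; y points along the fingers, x is the direction in which the jaws open and shut, and the axes are right-handed (so a half turn about y gives the same grasp; the last joint's range is limited). The gripper opens to 85 mm and grips with 20 to 120 N. Pads are 22 mm wide; open, the fingers measure 114 mm over their backs; the gripper's body (76 mm by 85 mm) begins 54 mm behind the grasp point. The pads swing forward as they close: fully open they stand 13 mm farther back than shut.
Start: joints at [-1.318, 0.48, 1.596, -0, 1.065, -0.047], TCP at [0.192, -0.621, 0.205] pointing down, gripper open.
Joint ranges: [-2.75, 2.75], [-0.82, 2.05], [0.23, 2.67], [-1.56, 4.7], [0.09, 2.69], [-2.92, 2.92]. Speed limits (rad/s): [1.89, 1.89, 2.39, 3.01, 3.01, 3.01].

### API

Orientations are given as a rotation vector (axis times angle).
In Python, from rig import sensors, imaging, r gives the robot as it stands.
- The arm moves only by the tool jog_arm, never from a script. Its argument "targets" is a list that holds one entry, the list of rows, each a list of 7 numbers: the shift along the tool's x, y, z in units of 20 mm (1.0 is 20 mm), then the turn, a rotation vector about the tool's x, y, z in units of 45 degrees (1.0 is 45 degrees), then the closure, from 0 (fully open) to 1 (shut). A call has exactly 10 rows; each row shifts and turns the commanded pose from where the row before left it, along the tool's axes as they then stand; what a row does not reach is not made up. A row lasts 1/8 s, in which the tool goes at most 62.5 mm and 10.7 degrees, less where a joint would pass 70% of its speed; a pose out of reach is approached as far as the arm can. A call with a number of a shift or a turn outside -1 to 1 is refused whole. A call with a gripper value outside its range is refused whole. The fingers move at their own pace and stop on an object; "newtons" is the grip in N (left out, the last holds). Time passes only in rows, so rows that do not move let the fingers close, or fill a call up. It gives the time, the measured TCP pose, the force and the opening at its end, in the units of the state.
- sensors.sense(): the state, without advancing time (a new reading comes with each control period).
- imaging.camera(name): name is "scene" or "top" or "wrist"; returns the picture (400x640x3 uint8, red, green, blue); there is no depth.
- imaging.camera_model(name): a dict with "K" (3x3 intrinsics, pixels), "world_from_camera" (4x4, takes a point from camera to world coordinates). Camera axes: x right, y up, looking along -z (the intrinsics and any distortion apply to the point x, -y, -z); pixel columns grow to the right and rows downward; lengths in m; the calibration is good to about 2 mm. A picture is of the moment at which its call begins: read the wrist's pose just before it. camera_model takes no time and is no camera call; for the wrist camera it gives the pose at the moment of the call.
- r.job_done(): hands the job in, once; it reports no verdict.
The state is a dict: "time_s": time; "qpos": joint angles; "dq": joint speeds; "effort": joint torques, N m; "position": TCP position; "tool_rot": TCP orientation; "ft_force": force on the tool from outside, world axes, zero at the start; "torque": the same for the moment, N m; "width": opening from 0.0 (shut) to 1.0 (fully open).
Only numpy, scipy, OpenCV 4.12 (cv2) and the standard library are available. Lean on these libraries where they do the work, as an engineer would, in place of code of your own. Each camera call takes 0.05 s, during which the arm holds its last target. There are 200 camera calls.

## Working session

There is one attempt and no reset: what is moved stays moved. The work goes in short steps, Python scripts to look and compute and a tool call to move; the robot and the scene stay as the last step left them, time stands still between calls to the robot, and variables do not carry over. Pictures are saved under pics/ and viewed, about 8 in all and at most 12, crops included, and the job is handed in when it is done.

Besides the shell and the picture viewer there is one more tool, called after ">>>" by a JSON object that holds its "api" and its "payload", one argument or row to a line. jog_arm: Moves the arm, as the interface text tells. Its arguments: {"type":"object","properties":{"targets":{"type":"array"},"newtons":{"type":"number"}},"required":["targets"]}

```bash
mkdir -p pics; ls
python3 - <<'E'
from rig import sensors, imaging, r
import cv2
print(sensors.sense())
for n in ["scene","top"]:
    im=imaging.camera(n); cv2.imwrite(f"pics/{n}0.png",im[:,:,::-1])
    print(n,imaging.camera_model(n))
print(imaging.camera_model("wrist"))
a=cv2.imread("pics/scene0.png");b=cv2.imread("pics/top0.png")
E
```

```text
pics
{'time_s': 0.0, 'qpos': array([-1.31757286e+00,  4.80852798e-01,  1.59687928e+00,  4.59201985e-06,
        1.06510857e+00, -4.65978205e-02]), 'dq': array([ 0.00101409,  0.00047294,  0.00013119,  0.00213589,  0.00042812,
       -0.0002297 ]), 'effort': array([ 2.39219975e-03, -9.50639176e+01, -4.30173683e+01, -6.98371878e-04,
        1.22993559e-02, -2.49093461e-05]), 'position': array([ 0.19188603, -0.62055517,  0.2044568 ]), 'tool_rot': array([-1.33543396,  0.98624168, -0.98463756]), 'ft_force': array([-0.05507966,  1.081361  , -0.37207905]), 'torque': array([-0.02542252,  0.01143996, -0.00331508]), 'width': 0.999559565166791}
scene {'K': array([[459.71214581,   0.        , 320.52537415],
       [  0.        , 459.71214581, 199.73697195],
       [  0.        ,   0.        ,   1.        ]]), 'world_from_camera': array([[ 0.6491432 , -0.46940068,  0.5985617 ,  1.22663134],
       [ 0.76050135,  0.4168766 , -0.49784697, -0.55658856],
       [-0.01583666,  0.77838095,  0.62759246,  0.76867938],
       [ 0.        ,  0.        ,  0.        ,  1.        ]])}
top {'K': array([[420.60965681,   0.        , 316.22805997],
       [  0.        , 420.60965681, 197.54666402],
       [  0.        ,   0.        ,   1.        ]]), 'world_from_camera': array([[-0.0100616 ,  0.98802854, -0.15394275,  0.37884448],
       [-0.99994535, -0.00950439,  0.00435512, -0.0057785 ],
       [ 0.00283985,  0.15397815,  0.98807017,  0.99680469],
       [ 0.        ,  0.        ,  0.        ,  1.        ]])}
{'K': array([[319.76972665,   0.        , 325.03287884],
       [  0.        , 319.76972665, 195.7422027 ],
       [  0.        ,   0.        ,   1.        ]]), 'world_from_camera': array([[ 0.29381305,  0.91688396,  0.27018085,  0.26070989],
       [-0.95586193,  0.28223491,  0.08167879, -0.59852253],
       [-0.00136449, -0.28225388,  0.95933877,  0.37328323],
       [ 0.        ,  0.        ,  0.        ,  1.        ]])}
```

View pics/top0.png

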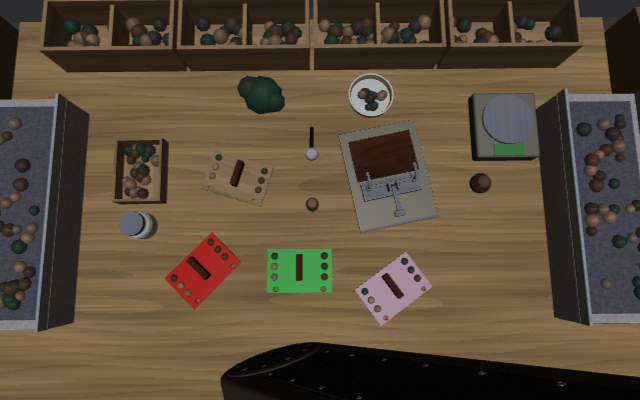

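View pics/scene0.png

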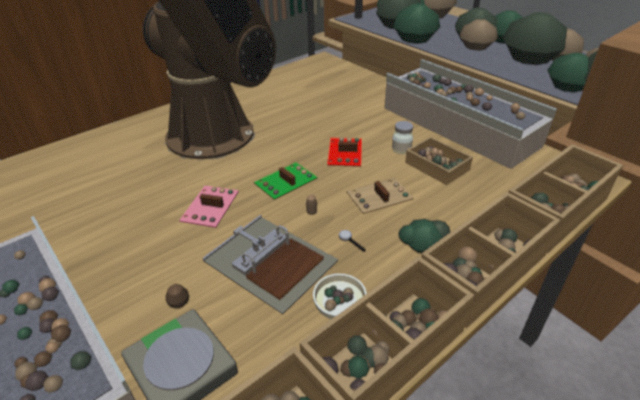

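The top view shows the file at about (388,176), with its lever pointing toward the robot (down). The board candidates are plywood (238,178), red (203,270), green (299,270) and pink (393,288). The plain plywood one fits, because the coloured ones are look-alikes. I'll confirm it in an enlarged crop.

Run:
```python
import cv2,numpy as np
b=cv2.imread("pics/top0.png")
f=cv2.resize(b[115:235,330:450],(600,600),interpolation=cv2.INTER_CUBIC)
cv2.imwrite("pics/c_file.png",f)
p=cv2.resize(b[140:220,190:290],(800,640)[:2],interpolation=cv2.INTER_CUBIC)
cv2.imwrite("pics/c_board.png",cv2.resize(p,(750,600)))
```

```text
(no output)
```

View pics/c_file.png

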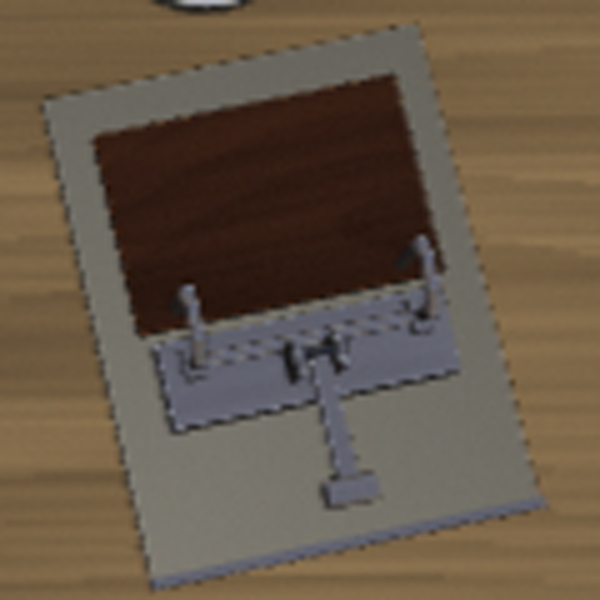

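View pics/c_board.png

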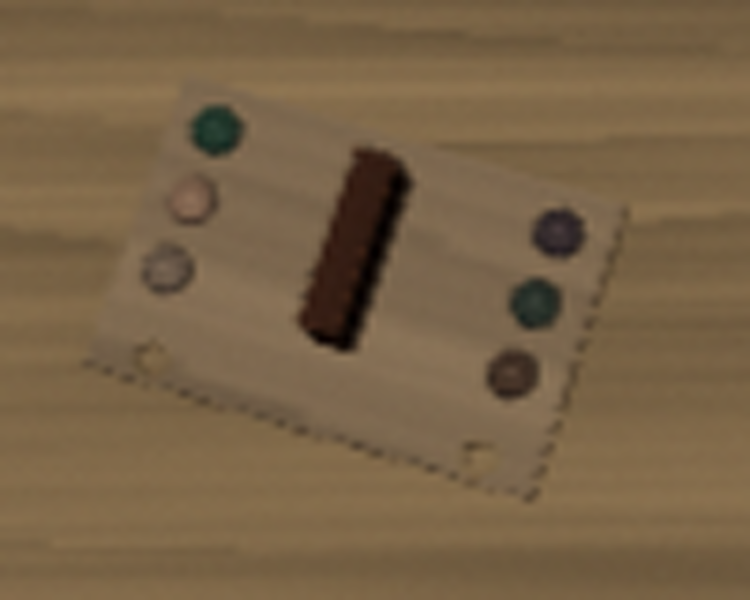

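The crops confirm the plywood board: two holes at crop (150,358) and (480,460), a dark rib and six pebbles. In the file crop the plate corners are (44,100), (418,25), (545,503) and (152,588), the filed-board corners (93,135), (395,75) and (138,335), and the barrel (351,490). Next I'll fit the poses.

```bash
cat > h.py <<'E'
import numpy as np,cv2
from scipy.optimize import least_squares
from scipy.spatial.transform import Rotation as R
from rig import sensors, imaging, r
def proj(m,P):
    T=np.linalg.inv(m["world_from_camera"]);P=np.atleast_2d(P)
    c=P@T[:3,:3].T+T[:3,3]; c=c*[1,-1,-1]; q=c@m["K"].T
    return q[:,:2]/q[:,2:]
def w(pose,P):
    x,y,a=pose;c,s=np.cos(a),np.sin(a);P=np.atleast_2d(P)
    return np.c_[x+c*P[:,0]-s*P[:,1],y+s*P[:,0]+c*P[:,1],P[:,2]]
def fit(m,P,uv,p0):
    s=least_squares(lambda p:(proj(m,w(p,P))-uv).ravel(),p0,loss="soft_l1")
    return s.x,proj(m,w(s.x,P))-uv
def un(c,s,o): return (np.array(c,float)+.5)/s-.5+o
E
python3 - <<'E'
from h import *
np.set_printoptions(precision=4,suppress=True)
m=imaging.camera_model("top")
# image left = world +y; file x points image up
P=np.array([[118,95,6],[118,-95,6],[-127,-95,6],[-127,95,6],[92,75,16],[92,-75,16],[-8,75,16]])/1e3
uv=un([[44,100],[418,25],[545,503],[152,588],[93,135],[395,75],[138,335]],5,[330,115])
f,e=fit(m,P,uv,[.4,-.15,0.2]);print("file",f);print(e)
for d in (0,.008,.016):
    q=proj(m,w(f,[[-.048-.065+0.0,0,.034+d],[-28e-3,0,.04+d],[0,55e-3,.058+d],[0,-55e-3,.058+d],[-.057,.07,.014+d]]));print(d,((q-[330,115]+.5)*5-.5).ravel())
P=np.array([[92,75,5],[92,-75,5],[-8,-75,5],[-8,75,5],[0,55,5],[0,-55,5],[80,7,35],[80,-7,35],[20,7,35],[20,-7,35]])/1e3
uv=un([[188,80],[628,205],[533,500],[88,362],[150,356],[482,457],[360,150],[410,178],[300,322],[355,347]],7.5,[190,140])
b,e=fit(m,P,uv,[.4,.17,-.3]);print("board",b);print(e)
s=imaging.camera_model("wrist")["world_from_camera"]
S=sensors.sense();T=R.from_rotvec(S["tool_rot"]).as_matrix();print("tool axes",T)
print("cam in tool",T.T@(s[:3,3]-S["position"]));print(T.T@s[:3,:3])
E
```

```text
file [ 0.5919 -0.1807  0.1992]
[[-0.6767 -0.2125]
 [ 0.0207 -0.6476]
 [-0.3259  0.7832]
 [ 0.141   0.438 ]
 [ 0.1695  0.06  ]
 [ 0.1649 -0.3359]
 [ 0.4    -0.0765]]
0 [353.5157 513.1754 312.5115 333.2267 188.0493 291.1964 422.0014 242.4837
 172.9668 432.9263]
0.008 [357.0267 511.2875 315.6625 329.8809 190.2175 287.4469 426.097  238.346
 174.9384 430.4441]
0.016 [360.596  509.3682 318.8655 326.48   192.422  283.6346 430.261  234.1393
 176.9419 427.9219]
board [ 0.5433  0.1908 -0.3067]
[[ 0.3281 -0.6627]
 [ 0.4783  0.354 ]
 [ 0.2209  0.3078]
 [-0.0465  0.5164]
 [ 0.6932  0.5789]
 [ 0.087   0.4221]
 [ 0.1308 -0.4168]
 [-0.8738 -2.4461]
 [-0.126   0.6794]
 [-1.7508 -0.9199]]
tool axes [[ 0.2953 -0.0003  0.9554]
 [-0.9554  0.001   0.2953]
 [-0.001  -1.      0.    ]]
cam in tool [-0.001  -0.1687  0.0723]
[[ 1.      0.0014  0.0008]
 [ 0.0003  0.2823 -0.9593]
 [-0.0016  0.9593  0.2823]]
```

```bash
cat >> h.py <<'E'
def go(xyz,yaw,n=10):
    """per-row shift (20mm units) then turn (45deg) for n rows; tool y down, tool z at yaw"""
    S=sensors.sense();T=R.from_rotvec(S["tool_rot"])
    z=np.array([np.cos(yaw),np.sin(yaw),0]);y=np.array([0,0,-1.]);G=np.c_[np.cross(y,z),y,z]
    d=T.inv().apply(np.array(xyz)-S["position"])/.02
    rv=(T.inv()*R.from_matrix(G)).as_rotvec()/(np.pi/4)
    print("t %.2f pos %s f %s w %.3f"%(S["time_s"],S["position"].round(4),S["ft_force"].round(2),S["width"]))
    print("shift/row",(d/n).round(4),"total",d.round(3),"turn total",rv.round(4))
FILE=[.5919,-.1807,.1992]; BOARD=[.5433,.1908,-.3067]
E
python3 -c "
from h import *
p=w(FILE,[[-.101,0,.15]])[0];print(p);go(p,.1992,21)"
```

```text
[ 0.49289725 -0.20068641  0.15      ]
t 0.10 pos [ 0.1919 -0.6206  0.2046] f [ 0.12 -0.76 -0.22] w 0.999
shift/row [-0.7435  0.1307  0.9801] total [-15.613   2.745  20.581] turn total [ 0.      0.1281 -0.0013]
```

>>> {"api": "jog_arm", "payload": {
  "targets": [
    [[-0.74,0,0.98,0,0,0,0],[-0.74,0,0.98,0,0,0,0],[-0.74,0,0.98,0,0,0,0],[-0.74,0,0.98,0,0,0,0],[-0.74,0,0.98,0,0,0,0],[-0.74,0,0.98,0,0,0,0],[-0.74,0,0.98,0,0,0,0],[-0.74,0,0.98,0,0,0,0],[-0.74,0,0.98,0,0,0,0],[-0.74,0,0.98,0,0,0,0]]
  ],
  "newtons": 20
}}

```text
time_s: 1.35
position: [0.3364, -0.4203, 0.2052]
tool_rot: [-1.336, 0.985, -0.986]
ft_force: [-0.2, 0.3, -0.2]
width: 0.999
```

>>> {"api": "jog_arm", "payload": {
  "targets": [
    [[-0.8,0.34,1,0,0,0,0],[-0.8,0.34,1,0,0,0,0],[-0.8,0.34,1,0,0,0,0],[-0.8,0.34,1,0,0,0,0],[-0.8,0.34,1,0,0,0,0],[-0.8,0.34,1,0,0,0,0],[-0.8,0.34,1,0,0,0,0],[-0.8,0.34,1,0,0,0,0],[-0.8,0,1,0,0.06,0,0],[-0.8,0,1,0,0.06,0,0]]
  ]
}}

```text
time_s: 2.6
position: [0.4807, -0.2089, 0.1507]
tool_rot: [-1.299, 1.058, -1.057]
ft_force: [0.3, -0.2, -0.2]
width: 1.004
```

Run:
```python
from h import *
import pickle
p=w(FILE,[[-.101,0,.15]])[0];go(p,.1992,1)
m=imaging.camera_model("wrist");im=imaging.camera("wrist")
pickle.dump((m,im),open("w1.pkl","wb"));cv2.imwrite("pics/w1.png",im[:,:,::-1])
```

```text
t 2.60 pos [ 0.4807 -0.2089  0.1507] f [ 0.26 -0.19 -0.18] w 1.004
shift/row [-0.2788  0.0335  0.6782] total [-0.279  0.033  0.678] turn total [ 0.0001  0.0063 -0.0001]
```

View pics/w1.png

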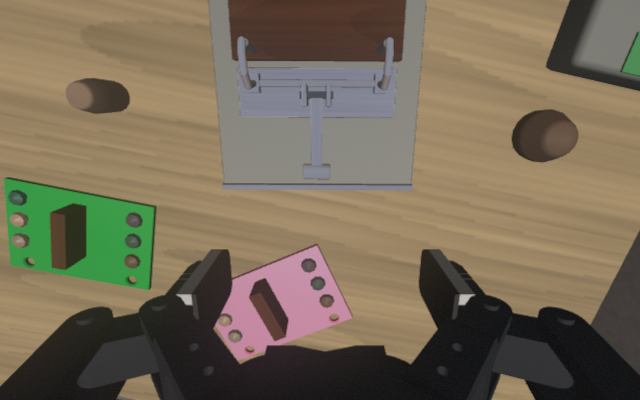

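The wrist view shows the file mechanism: barrel (316,171), posts and rings near (243,45) and (388,45). I'll enlarge it for a precise fit.

Run:
```python
import pickle,cv2
m,im=pickle.load(open("w1.pkl","rb"))
cv2.imwrite("pics/w1c.png",cv2.resize(im[25:195,210:430,::-1],None,fx=3.5,fy=3.5,interpolation=cv2.INTER_CUBIC))
```

```text
(no output)
```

View pics/w1c.png

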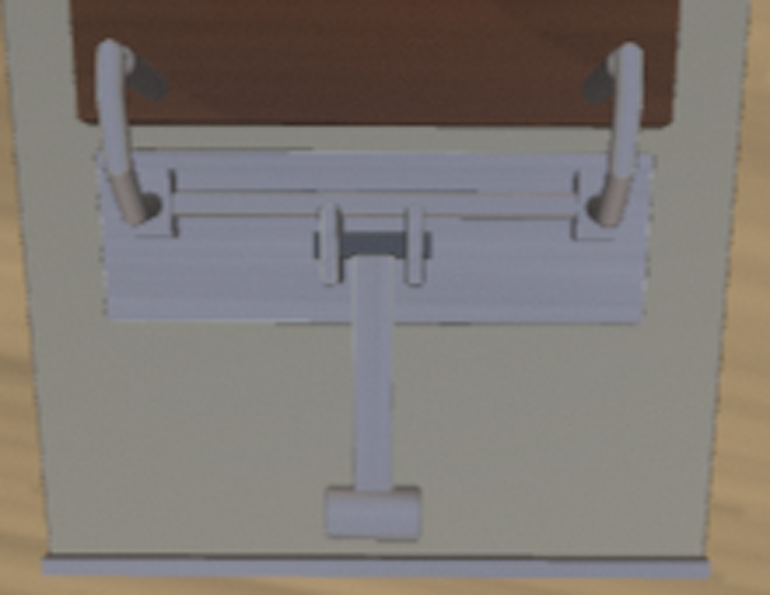

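Run:
```python
from h import *
import pickle
np.set_printoptions(precision=4,suppress=True)
m,im=pickle.load(open("w1.pkl","rb"))
def Q(d,hx):
    return np.array([[-8,75,16],[-8,-75,16],[-127,95,6],[-127,-95,6],[-57,70,14+d],[-57,-70,14+d],[-15,70,14+d],[-15,-70,14+d],
     [hx-65,12,34+d],[hx-65,-12,34+d]])/1e3
uv=un([[78,122],[671,126],[45,556],[707,556],[107,318],[642,322],[100,150],[653,155],[326,512],[421,512]],3.5,[210,25])
def res(p): return (proj(m,w(p[:3],Q(p[3]*1e3,p[4]*1e3)))-uv)
s=least_squares(lambda p:res(p).ravel(),[.592,-.18,.2,.005,-.036],loss="soft_l1",x_scale=[.01,.01,.1,.01,.01]);print(s.x);print(res(s.x)*3.5)
q=proj(m,w(s.x[:3],[[0,.055,.055+s.x[3]],[0,-.055,.055+s.x[3]]]));print((q-[210,25]+.5)*3.5-.5)
print("barrel",w(s.x[:3],[[s.x[4]-.065,0,.034+s.x[3]]]))
```

```text
[ 0.5927 -0.1775  0.1949  0.0021 -0.0388]
[[-1.3805 -3.7559]
 [ 3.1672 -2.8148]
 [ 2.9733 10.3502]
 [-2.9995 15.29  ]
 [ 2.4647  1.5197]
 [-0.8393  1.7401]
 [-1.6062 -1.697 ]
 [-0.6146 -2.1434]
 [ 0.9005 -0.3661]
 [-1.0708  0.3432]]
[[113.4497  53.6552]
 [627.9895  57.9649]]
barrel [[ 0.4908 -0.1976  0.0361]]
```

```bash
sed -i 's/^FILE=.*/FILE=[.5927,-.1775,.1949]; BOARD=[.5433,.1908,-.3067]/' h.py; python3 -c "
from h import *
go([.4908,-.1976,.018],.1949,10)"
```

```text
t 2.65 pos [ 0.4823 -0.2072  0.1508] f [1.44 2.66 0.57] w 1.001
shift/row [-0.0381  0.664   0.0508] total [-0.381  6.64   0.508] turn total [-0.0011  0.009  -0.0004]
```

>>> {"api": "jog_arm", "payload": {
  "targets": [
    [[-0.19,0,0.25,0,0,0,0.4],[-0.19,0.5,0.25,0,0,0,0.4],[0,0.8,0,0,0,0,0.4],[0,0.9,0,0,0,0,0.4],[0,0.9,0,0,0,0,0.4],[0,0.9,0,0,0,0,0.4],[0,0.9,0,0,0,0,0.4],[0,0.8,0,0,0,0,0.4],[0,0,0,0,0,0,0.4],[0,0,0,0,0,0,0.4]]
  ]
}}

```text
time_s: 3.9
position: [0.4886, -0.2012, 0.0368]
tool_rot: [-1.299, 1.057, -1.057]
ft_force: [0.4, -0.2, 0.8]
width: 0.595
```

Run:
```python
from h import *
import pickle
go([.4908,-.1976,.018],.1949,1)
m=imaging.camera_model("wrist");im=imaging.camera("wrist")
pickle.dump((m,im),open("w2.pkl","wb"));cv2.imwrite("pics/w2.png",im[:,:,::-1])
```

```text
t 3.90 pos [ 0.4886 -0.2012  0.0368] f [ 0.39 -0.23  0.75] w 0.595
shift/row [-0.1519  0.9408  0.1438] total [-0.152  0.941  0.144] turn total [-0.      0.0134  0.    ]
```

View pics/w2.png

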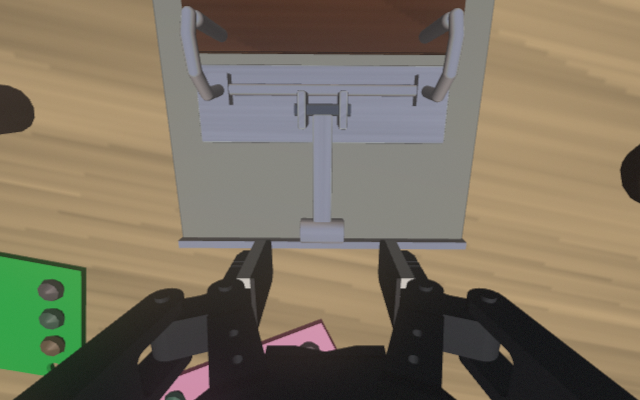

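The wrist view shows the barrel at (322,230) between the fingertips at (257,242) and (392,242). Block corners are (203,142), (445,142), (200,66) and (447,66). I'll refit from this closer view.

Run:
```python
from h import *
import pickle
np.set_printoptions(precision=4,suppress=True)
m,im=pickle.load(open("w2.pkl","rb"))
def Q(d,hx):
    return np.array([[-8,75,16],[-8,-75,16],[-127,95,6],[-127,-95,6],[-57,70,14+d],[-57,-70,14+d],[-15,70,14+d],[-15,-70,14+d],
     [hx-65,12,34+d],[hx-65,-12,34+d]])/1e3
uv=np.array([[189,52],[455,53],[180,246],[466,246],[203,142],[445,142],[200,66],[447,66],[300,230],[344,230]])
def res(p): return (proj(m,w(p[:3],Q(p[3]*1e3,p[4]*1e3)))-uv)
s=least_squares(lambda p:res(p).ravel(),[.592,-.18,.2,.005,-.036],loss="soft_l1",x_scale=[.01,.01,.1,.01,.01]);print(s.x);print(res(s.x))
print("barrel",w(s.x[:3],[[s.x[4]-.065,0,.034+s.x[3]]]), proj(m,sensors.sense()["position"]))
```

```text
[ 0.5919 -0.1772  0.2021  0.0008 -0.0396]
[[-3.8172  0.1593]
 [ 4.9378 -0.3382]
 [ 3.2487 -1.9069]
 [-3.7471 -1.4374]
 [ 1.5299  0.2586]
 [-4.2964  0.6743]
 [-3.3811  0.1774]
 [ 1.5504  0.6354]
 [ 1.5224 -0.0496]
 [-0.7211  0.0212]]
barrel [[ 0.4895 -0.1982  0.0348]] [[327.2693 233.52  ]]
```

>>> {"api": "jog_arm", "payload": {
  "targets": [
    [[-0.15,0,0.07,0,0,0,0.4],[0,0.3,0,0,0,0,0.4],[0,0.3,0,0,0,0,0.4],[0,0.3,0,0,0,0,0.4],[0,0,0,0,0,0,0.6],[0,0,0,0,0,0,0.8],[0,0,0,0,0,0,0.9],[0,0,0,0,0,0,0.9],[0,0,0,0,0,0,0.9],[0,0,0,0,0,0,0.9]]
  ],
  "newtons": 20
}}

```text
time_s: 5.2
position: [0.4896, -0.1985, 0.0189]
tool_rot: [-1.3, 1.056, -1.057]
ft_force: [-1.6, -8.5, -0.2]
width: 0.253
```

>>> {"api": "jog_arm", "payload": {
  "targets": [
    [[0.05,-0.16,0.01,0,0,0,0.9],[0,-0.165,0.01,0,0,0,0.9],[0,-0.16,0.02,0,0,0,0.9],[0,-0.16,0.03,0,0,0,0.9],[0,-0.315,0.08,0,0,0,0.9],[0,-0.305,0.11,0,0,0,0.9],[0,-0.29,0.14,0,0,0,0.9],[0,0,0,0,0,0,0.9],[0,0,0,0,0,0,0.9],[0,0,0,0,0,0,0.9]]
  ]
}}

```text
time_s: 6.45
position: [0.4993, -0.1973, 0.0504]
tool_rot: [-1.298, 1.054, -1.059]
ft_force: [10.8, 4.1, -2.5]
width: 0.231
```

Run:
```python
from h import *
go([.4896,-.1985,.0189],.1992,1)
cv2.imwrite("pics/w3.png",imaging.camera("wrist")[:,:,::-1])
```

```text
t 6.45 pos [ 0.4993 -0.1973  0.0504] f [10.81  4.09 -2.54] w 0.231
shift/row [-0.0396  1.5757 -0.4903] total [-0.04   1.576 -0.49 ] turn total [-0.0037  0.0079  0.0018]
```

View pics/w3.png

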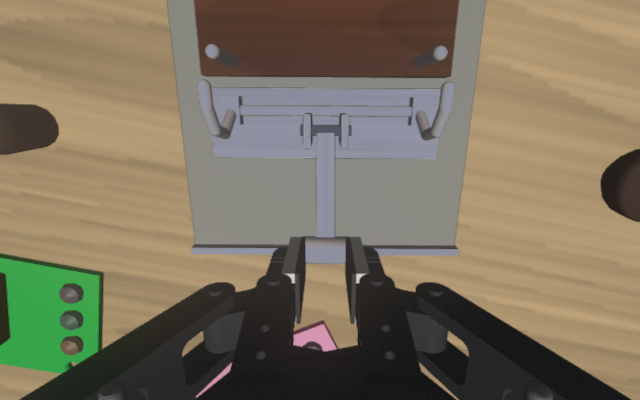

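The rings are swinging back and the pinch holds. The post tops are visible at (212,51) and (440,53). I'll continue along the arc.

>>> {"api": "jog_arm", "payload": {
  "targets": [
    [[0,-0.277,0.2,0,0,0,0.9],[0,-0.258,0.22,0,0,0,0.9],[0,-0.238,0.22,0,0,0,0.9],[0,-0.214,0.24,0,0,0,0.9],[0,-0.19,0.26,0,0,0,0.9],[0,-0.16,0.28,0,0,0,0.9],[0,-0.04,0.1,0,0,0,0.9],[0,0,0,0,0,0,0.9],[0,0,0,0,0,0,0.9],[0,0,0,0,0,0,0.9]]
  ]
}}

```text
time_s: 7.75
position: [0.5276, -0.191, 0.0775]
tool_rot: [-1.299, 1.056, -1.057]
ft_force: [3.9, 1.1, 6.5]
width: 0.102
```

>>> {"api": "jog_arm", "payload": {
  "targets": [
    [[0,0,0,0,0,0,0.7],[0,0,0,0,0,0,0.6],[0,0,0,0,0,0,0.5],[0,0,0,0,0,0,0.5],[0,-0.5,-0.1,0,0,0,0.5],[0,-0.8,0,0,0,0,0.5],[0,-0.8,0,0,0,0,0.5],[0,-0.8,0,0,0,0,0.5],[0,-0.8,0,0,0,0,0.5],[0,0,0,0,0,0,0.5]]
  ]
}}

```text
time_s: 9.0
position: [0.526, -0.1917, 0.1529]
tool_rot: [-1.299, 1.054, -1.058]
ft_force: [0.4, -0.8, -0.3]
width: 0.497
```

Run:
```python
from h import *
import pickle
p=w(FILE,[[.05,0,.15]])[0];print(p);go(p,.1992,1)
m=imaging.camera_model("wrist");im=imaging.camera("wrist")
pickle.dump((m,im),open("w4.pkl","wb"));cv2.imwrite("pics/w4.png",im[:,:,::-1])
```

```text
[ 0.64175335 -0.16781658  0.15      ]
t 9.00 pos [ 0.526  -0.1917  0.1529] f [ 0.39 -0.83 -0.26] w 0.497
shift/row [0.0138 0.1563 5.9074] total [0.014 0.156 5.907] turn total [-0.0027  0.0081  0.0018]
```

View pics/w4.png

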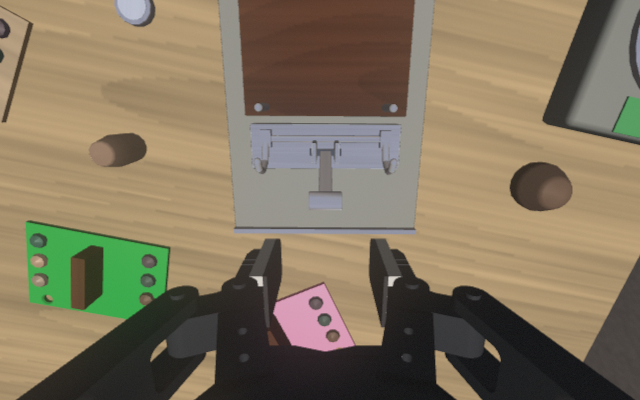

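The lever stands up and the rings are open. The barrel is at (325,200) and the post tops at (258,107) and (393,107). That is 9 pictures viewed. Next I hover over the plywood board in the same relative pose, so calibration errors cancel.

Run:
```python
from h import *
import pickle
m,im=pickle.load(open("w4.pkl","rb"))
F=[.5923,-.1774,.199]
for th in (1.0,1.05,1.15): print(th,proj(m,w(F,[[-.0385-.065*np.cos(th),0,.0355+.065*np.sin(th)]])))
print(proj(m,w(F,[[0,.055,.05],[0,-.055,.05]])))
p=w(BOARD,[[-.068,-.001,.15]])[0];print(p);go(p,-.3067,20)
```

```text
1.0 [[325.26805315 208.36557246]]
1.05 [[325.29129102 205.58886527]]
1.15 [[325.33966087 199.39504109]]
[[258.48686698 107.15808511]
 [392.73164362 107.8510133 ]]
[0.4781713  0.21037684 0.15      ]
t 9.05 pos [ 0.5255 -0.1915  0.152 ] f [-0.27 -0.97 -0.09] w 0.501
shift/row [-1.0076  0.0043  0.0892] total [-20.153   0.086   1.785] turn total [-1.500e-03  6.523e-01  6.000e-04]
```

>>> {"api": "jog_arm", "payload": {
  "targets": [
    [[-1,0,0.09,0,0,0,0.4],[-1,0,0.09,0,0,0,0.4],[-1,0,0.09,0,0,0,0.4],[-1,0,0.09,0,0,0,0.4],[-1,0,0.09,0,0,0,0.4],[-1,0,0.09,0,0,0,0.4],[-1,0,0.09,0,0,0,0.4],[-1,0,0.09,0,0,0,0.4],[-1,0,0.09,0,0,0,0.4],[-1,0,0.09,0,0,0,0.4]]
  ]
}}

```text
time_s: 10.3
position: [0.5018, 0.0094, 0.1514]
tool_rot: [-1.299, 1.056, -1.057]
ft_force: [-0.6, 0.6, 0.1]
width: 0.602
```

>>> {"api": "jog_arm", "payload": {
  "targets": [
    [[-1,0,0.09,0,0,0,0.4],[-1,0,0.09,0,0,0,0.4],[-1,0,0.09,0,0,0,0.4],[-1,0,0.09,0,0,0,0.4],[-1,0,0.09,0,0,0,0.4],[-1,0,0.09,0,0,0,0.4],[-1,0,0.09,0,0,0,0.4],[-1,0,0.09,0,0.22,0,0.4],[-1,0,0,0,0.22,0,0.4],[-1,0,0,0,0.21,0,0.4]]
  ]
}}

```text
time_s: 11.55
position: [0.485, 0.2088, 0.1514]
tool_rot: [-1.046, 1.434, -1.434]
ft_force: [0.4, 0.4, 0.8]
width: 0.603
```

Run:
```python
from h import *
p=w(BOARD,[[-.068,-.001,.108]])[0];print(p);go(p,-.3067,5)
```

```text
[0.4781713  0.21037684 0.108     ]
t 11.55 pos [0.485  0.2088 0.1514] f [0.38 0.36 0.83] w 0.603
shift/row [ 0.0055  0.4338 -0.0698] total [ 0.028  2.169 -0.349] turn total [ 0.     -0.0048 -0.    ]
```

>>> {"api": "jog_arm", "payload": {
  "targets": [
    [[0.03,0.3,-0.17,0,0,0,0.4],[0,0.4,-0.17,0,0,0,0.4],[0,0.5,0,0,0,0,0.4],[0,0.5,0,0,0,0,0.4],[0,0.4,0,0,0,0,0.4],[0,0.07,0,0,0,0,0.4],[0,0,0,0,0,0,0.4],[0,0,0,0,0,0,0.4],[0,0,0,0,0,0,0.4],[0,0,0,0,0,0,0.4]]
  ]
}}

```text
time_s: 12.8
position: [0.479, 0.209, 0.1081]
tool_rot: [-1.049, 1.43, -1.43]
ft_force: [0.7, 0.2, -0.5]
width: 0.601
```

Run:
```python
from h import *
import pickle
m=imaging.camera_model("wrist");im=imaging.camera("wrist")
pickle.dump((m,im),open("w5.pkl","wb"))
go(w(BOARD,[[-.068,-.001,.108]])[0],-.3067,5)
print(proj(m,w(BOARD,[[0,.055,.005],[0,-.055,.005],[20,7,35],[80,-7,35]])[:2]))
m4,im4=pickle.load(open("w4.pkl","rb"))
k=dict(fx=10,fy=10,interpolation=cv2.INTER_CUBIC)
A=cv2.resize(im4[95:120,245:272],None,**k);B=cv2.resize(im4[95:120,380:407],None,**k)
full=cv2.resize(im[60:200,240:420],None,fx=3,fy=3,interpolation=cv2.INTER_CUBIC)
top=np.hstack([A,B]);top=np.pad(top,((0,170),(0,0),(0,0)))
cv2.imwrite("pics/m5.png",np.hstack([top[:420,:],full])[:420,:,::-1][:, 300:] if 0 else np.vstack([np.pad(cv2.resize(top[:250],None,fx=.7,fy=.7),((0,0),(0,162),(0,0))),full])[:,:,::-1])
```

```text
t 12.85 pos [0.479  0.209  0.1081] f [ 0.43 -0.48  0.31] w 0.601
shift/row [-0.0107  0.0008 -0.0118] total [-0.053  0.004 -0.059] turn total [-0.0003  0.0023 -0.0002]
[[257.036724   107.73799991]
 [391.20364952 107.76750031]]
```

View pics/m5.png

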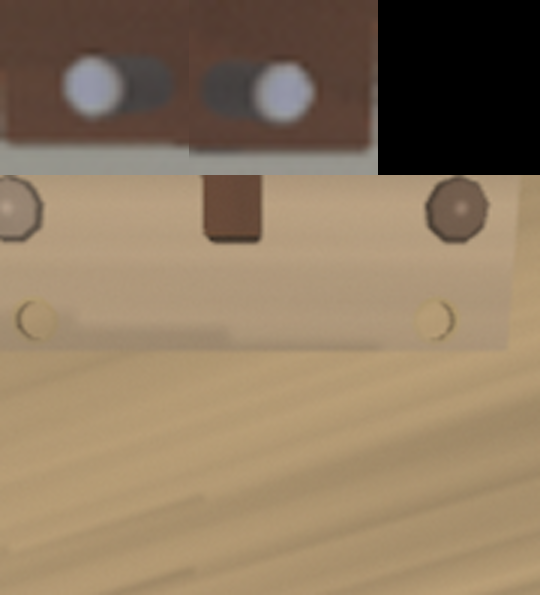

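In the mosaic the post tops are at wrist pixels (257.7,106.9) and (393.1,107.9) in w4, and the board's holes are at (252.0,108.0) and (384.5,108.0) in w5. The board is the plain plywood one.

Run:
```python
from h import *
import pickle
np.set_printoptions(precision=4,suppress=True)
m4=pickle.load(open("w4.pkl","rb"))[0];m5=pickle.load(open("w5.pkl","rb"))[0]
P=np.array([[0,.055,.05],[0,-.055,.05]])
for z in (.048,.050,.053):
    P[:,2]=z;print(fit(m4,P,np.array([[257.7,106.9],[393.1,107.9]]),[.592,-.177,.2]))
P[:,2]=.004
b,e=fit(m5,P,np.array([[252.,108.],[384.5,108.]]),[.543,.19,-.3]);print(b,e)
P=w(b,[[.020,.007,.035],[.020,-.007,.035],[.02,.007,.005],[.02,-.007,.005],[-.008,-.075,.005]])
print((proj(m5,P)-[240,60]+.5)*3-.5+[0,175])
p=w(b,[[.05,0,.06]])[0];print("pregrasp",p);go(p,b[2],10)
```

```text
(array([ 0.5924, -0.1772,  0.1968]), array([[ 1.0586, -0.0357],
       [-1.0625, -0.0463]]))
(array([ 0.5924, -0.1772,  0.1968]), array([[ 0.5702, -0.0245],
       [-0.5715, -0.0318]]))
(array([ 0.5924, -0.1772,  0.1969]), array([[-0.1761,  0.0087],
       [ 0.1764,  0.0112]]))
[ 0.5445  0.1955 -0.3064] [[-0.5709  0.0311]
 [ 0.5706  0.0253]]
[[203.0228 235.2634]
 [261.975  235.2584]
 [209.03   242.637 ]
 [261.3701 242.6327]
 [507.8818 350.2281]]
pregrasp [0.5922 0.1804 0.06  ]
t 12.85 pos [0.479  0.209  0.1081] f [ 0.43 -0.48  0.31] w 0.601
shift/row [-0.0335  0.2405  0.5829] total [-0.335  2.405  5.829] turn total [-0.0003  0.002  -0.0002]
```

>>> {"api": "jog_arm", "payload": {
  "targets": [
    [[-0.1,0,0.9,0,0,0,0.4],[-0.1,0,0.98,0,0,0,0.4],[-0.14,0,0.98,0,0,0,0.4],[0,0,0.98,0,0,0,0.4],[0,0,0.99,0,0,0,0.4],[0,0.4,1,0,0,0,0.4],[0,0.7,0,0,0,0,0.4],[0,0.8,0,0,0,0,0.4],[0,0.5,0,0,0,0,0.4],[0,0,0,0,0,0,0.4]]
  ]
}}

```text
time_s: 14.1
position: [0.5911, 0.1805, 0.0589]
tool_rot: [-1.051, 1.431, -1.43]
ft_force: [-0.2, 0.5, -0.5]
width: 0.601
```

```bash
sed -i 's/^FILE=.*/FILE=[.5924,-.1772,.1968]; BOARD=[.5445,.1955,-.3064]/' h.py; python3 -c "
from h import *
go(w(BOARD,[[.05,0,.0105]])[0],BOARD[2],1)"
```

```text
t 14.10 pos [0.5911 0.1805 0.0589] f [-0.19  0.52 -0.46] w 0.601
shift/row [-0.0153  2.4187  0.0572] total [-0.015  2.419  0.057] turn total [0.0022 0.0024 0.0013]
```

>>> {"api": "jog_arm", "payload": {
  "targets": [
    [[0,0.6,0,0,0,0,0.4],[0,0.7,0,0,0,0,0.4],[0,0.6,0,0,0,0,0.4],[0,0.4,0,0,0,0,0.4],[0,0.1,0,0,0,0,0.5],[0,0,0,0,0,0,0.7],[0,0,0,0,0,0,0.85],[0,0,0,0,0,0,1],[0,0,0,0,0,0,1],[0,0,0,0,0,0,1]]
  ],
  "newtons": 50
}}

```text
time_s: 15.35
position: [0.5922, 0.1805, 0.0121]
tool_rot: [-1.049, 1.43, -1.43]
ft_force: [-0.8, -0.7, -0.4]
width: -0.001
```

>>> {"api": "jog_arm", "payload": {
  "targets": [
    [[0,0,0,0,0,0,1],[0,0,0,0,0,0,1],[0,-0.1,0,0,0,0,1],[0,-0.2,0,0,0,0,1],[0,-0.4,0,0,0,0,1],[0,-0.6,0,0,0,0,1],[0,-0.8,0,0,0,0,1],[0,-0.9,0,0,0,0,1],[0,-1,0,0,0,0,1],[0,-1,0,0,0,0,1]]
  ]
}}

```text
time_s: 16.6
position: [0.5923, 0.1805, 0.1138]
tool_rot: [-1.048, 1.43, -1.43]
ft_force: [0.1, 0.0, -0.6]
width: -0.003
```

The gripper closed fully, so it missed the rib. I need to look.

Run:
```python
from h import *
import pickle
S=sensors.sense();print(S["position"],S["width"])
m=imaging.camera_model("wrist");im=imaging.camera("wrist");t=imaging.camera("top")
pickle.dump((m,im,t),open("w6.pkl","wb"))
print(proj(m,w(BOARD,[[0,.055,.005],[0,-.055,.005],[.02,.007,.035],[.08,-.007,.035],[.08,.007,.035],[.05,0,.035]])),proj(m,S["position"]))
c=cv2.resize(t[130:230,180:320],None,fx=2.5,fy=2.5,interpolation=cv2.INTER_CUBIC)
cv2.imwrite("pics/m6.png",np.vstack([cv2.resize(im[60:400],None,fx=1,fy=1),np.pad(c,((0,0),(0,290),(0,0)))])[:,:,::-1])
```

```text
[0.59233591 0.18049353 0.11376917] -0.002786306267758641
[[268.04998557 236.69252973]
 [385.07324818 236.71098748]
 [318.31216516 229.10096377]
 [335.80673831 157.50951686]
 [317.84562533 157.50986044]
 [326.77229795 194.4803336 ]] [[327.18452873 232.71444638]]
```

View pics/m6.png

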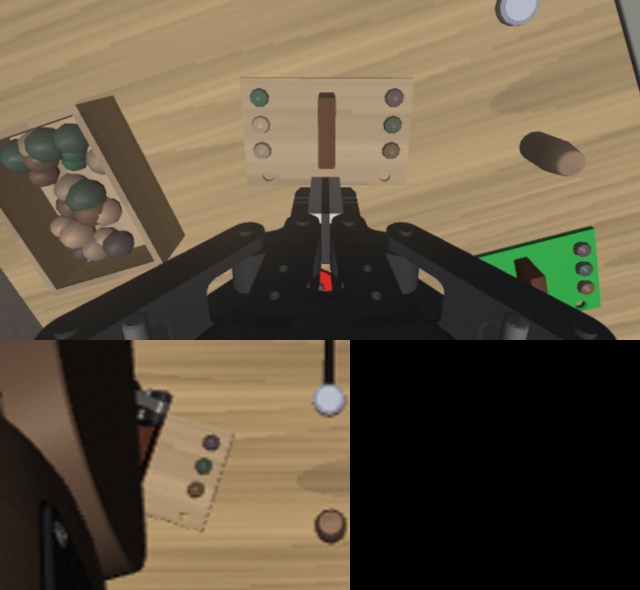

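The board has not moved: rib at image rows 153–228, holes at (268,237) and (385,237). The plan position is right, but the fingertips show at row 237 where I expected about 220, and the barrel was also pinched only at the very tips. So the real tips sit more than 20 mm higher than I assumed, and they closed above the rib. I'll retry lower, in guarded steps.

>>> {"api": "jog_arm", "payload": {
  "targets": [
    [[0,0,0,0,0,0,0.4],[0,0.6,0,0,0,0,0.4],[0,0.9,0,0,0,0,0.4],[0,0.9,0,0,0,0,0.4],[0,0.9,0,0,0,0,0.4],[0,0.9,0,0,0,0,0.4],[0,0.6,0,0,0,0,0.4],[0,0.4,0,0,0,0,0.4],[0,0,0,0,0,0,0.4],[0,0,0,0,0,0,0.4]]
  ]
}}

```text
time_s: 17.95
position: [0.5926, 0.1805, 0.0085]
tool_rot: [-1.048, 1.43, -1.43]
ft_force: [1.1, -0.4, 0.4]
width: 0.6
```

Run:
```python
from h import *
import pickle
m=imaging.camera_model("wrist");im=imaging.camera("wrist");t=imaging.camera("scene")
go(w(BOARD,[[.05,0,.0]])[0],BOARD[2],1)
pickle.dump((m,im,t),open("w7.pkl","wb"))
ms=imaging.camera_model("scene");S=sensors.sense()
print("tcp in scene",proj(ms,S["position"]),"tip22up",proj(ms,S["position"]+[0,0,.022]),"rib",proj(ms,w(BOARD,[[.05,0,.035],[.05,0,.005]])))
c=cv2.resize(t[150:230,320:440],None,fx=5,fy=5,interpolation=cv2.INTER_CUBIC)
cv2.imwrite("pics/m7.png",c[:,:,::-1])
```

```text
t 18.05 pos [0.5926 0.1806 0.0086] f [0.57 0.59 0.93] w 0.599
shift/row [ 0.0137  0.4284 -0.0172] total [ 0.014  0.428 -0.017] turn total [-0.0011  0.0019 -0.0007]
tcp in scene [[381.03735541 194.74820915]] tip22up [[381.59558985 188.18390739]] rib [[381.55664259 186.79828443]
 [380.79750363 195.75334405]]
```

>>> {"api": "jog_arm", "payload": {
  "targets": [
    [[0,0.13,0,0,0,0,0.4],[0,0.12,0,0,0,0,0.4],[0,0,0,0,0,0,0.5],[0,0,0,0,0,0,0.7],[0,0,0,0,0,0,0.8],[0,0,0,0,0,0,0.9],[0,0,0,0,0,0,1],[0,0,0,0,0,0,1],[0,0,0,0,0,0,1],[0,0,0,0,0,0,1]]
  ],
  "newtons": 40
}}

```text
time_s: 19.3
position: [0.5922, 0.1805, 0.0032]
tool_rot: [-1.049, 1.43, -1.43]
ft_force: [-1.5, -0.5, 5.6]
width: 0.145
```

Run:
```python
from h import *
import pickle
m,im,t=pickle.load(open("w7.pkl","rb"));t2=imaging.camera("scene");w2=imaging.camera("wrist")
a=np.hstack([cv2.resize(x[140:220,330:430],None,fx=3.8,fy=3.8,interpolation=cv2.INTER_CUBIC) for x in (t,t2)])
b=np.hstack([cv2.resize(x[130:400,130:510],(380,270)) for x in (im,w2)])
cv2.imwrite("pics/m7.png",np.vstack([a,b])[:,:,::-1])
go(w(BOARD,[[.05,0,.0]])[0],BOARD[2],1)
```

```text
t 19.40 pos [0.5922 0.1805 0.0031] f [-2.4  -1.3   5.79] w 0.145
shift/row [ 0.0027  0.1565 -0.0002] total [ 0.003  0.156 -0.   ] turn total [-0.0002  0.0019 -0.0001]
```

Gripped: width 0.145 matches the 14 mm rib, but only at the tips. I'll regrip about 9 mm deeper for a firmer hold.

>>> {"api": "jog_arm", "payload": {
  "targets": [
    [[0,0,0,0,0,0,0.8],[0,0,0,0,0,0,0.7],[0,0.15,0,0,0,0,0.7],[0,0.15,0,0,0,0,0.7],[0,0.15,0,0,0,0,0.7],[0,0,0,0,0,0,0.7],[0,0,0,0,0,0,0.7],[0,0,0,0,0,0,0.7],[0,0,0,0,0,0,0.7],[0,0,0,0,0,0,0.7]]
  ]
}}

```text
time_s: 20.65
position: [0.5922, 0.1805, -0.006]
tool_rot: [-1.049, 1.43, -1.43]
ft_force: [0.9, 0.3, 0.8]
width: 0.301
```

>>> {"api": "jog_arm", "payload": {
  "targets": [
    [[0,0,0,0,0,0,0.8],[0,0,0,0,0,0,0.9],[0,0,0,0,0,0,1],[0,0,0,0,0,0,1],[0,0,0,0,0,0,1],[0,0,0,0,0,0,1],[0,-0.1,0,0,0,0,1],[0,-0.15,0,0,0,0,1],[0,0,0,0,0,0,1],[0,0,0,0,0,0,1]]
  ],
  "newtons": 60
}}

```text
time_s: 21.9
position: [0.5921, 0.1804, -0.0011]
tool_rot: [-1.049, 1.43, -1.43]
ft_force: [-0.2, -0.4, -3.4]
width: 0.145
```

>>> {"api": "jog_arm", "payload": {
  "targets": [
    [[0,-0.2,0,0,0,0,1],[0,-0.4,0,0,0,0,1],[0,-0.6,0,0,0,0,1],[0,-0.8,0,0,0,0,1],[0,-0.9,0,0,0,0,1],[0,-0.9,0,0,-0.1,0,1],[0,-0.7,0,0,-0.13,0,1],[0,-0.3,0,0,-0.15,0,1],[0,0,0,0,-0.15,0,1],[0,0,0,0,-0.11,0,1]]
  ]
}}

```text
time_s: 23.15
position: [0.5924, 0.1805, 0.0963]
tool_rot: [-1.297, 1.059, -1.06]
ft_force: [1.1, -0.0, -2.7]
width: 0.141
```

Run:
```python
from h import *
p=w(FILE,[[.05,0,.094]])[0];print(p);go(p,FILE[2],20)
```

```text
[ 0.64143487 -0.16742339  0.094     ]
t 23.15 pos [0.5924 0.1805 0.0963] f [ 1.1  -0.05 -2.73] w 0.141
shift/row [ 0.8768  0.0056 -0.0536] total [17.535  0.112 -1.071] turn total [-0.0014  0.0054 -0.0001]
```

>>> {"api": "jog_arm", "payload": {
  "targets": [
    [[0.4,0,0,0,0,0,1],[0.8,0,0,0,0,0,1],[1,0,-0.07,0,0,0,1],[1,0,-0.1,0,0,0,1],[1,0,-0.1,0,0,0,1],[1,0,-0.1,0,0,0,1],[1,0,-0.1,0,0,0,1],[1,0,-0.1,0,0,0,1],[1,0,-0.1,0,0,0,1],[1,0,-0.1,0,0,0,1]]
  ]
}}

```text
time_s: 24.4
position: [0.6133, -0.0043, 0.0949]
tool_rot: [-1.296, 1.062, -1.062]
ft_force: [0.8, 0.2, -3.1]
width: 0.143
```

>>> {"api": "jog_arm", "payload": {
  "targets": [
    [[1,0,-0.1,0,0,0,1],[1,0,-0.1,0,0,0,1],[1,0,-0.1,0,0,0,1],[1,0,0,0,0,0,1],[1,0,0,0,0,0,1],[1,0,0,0,0,0,1],[0.8,0,0,0,0,0,1],[0.5,0,0,0,0,0,1],[0,0,0,0,0,0,1],[0,0,0,0,0,0,1]]
  ]
}}

```text
time_s: 25.65
position: [0.6358, -0.1468, 0.0948]
tool_rot: [-1.296, 1.063, -1.062]
ft_force: [-0.3, 0.7, -3.1]
width: 0.144
```

Run:
```python
from h import *
import pickle
p=w(FILE,[[.05,0,.094]])[0];go(p,FILE[2],1)
m=imaging.camera_model("wrist");im=imaging.camera("wrist")
pickle.dump((m,im),open("w8.pkl","wb"));cv2.imwrite("pics/w8.png",im[:,:,::-1])
go(p,FILE[2],1)
```

```text
t 25.65 pos [ 0.6358 -0.1468  0.0948] f [-0.27  0.73 -3.06] w 0.144
shift/row [1.0658 0.0412 0.0759] total [1.066 0.041 0.076] turn total [ 0.0004  0.0014 -0.0004]
t 25.70 pos [ 0.6358 -0.1467  0.0949] f [ 0.37  0.02 -3.66] w 0.146
shift/row [1.0704 0.0452 0.0719] total [1.07  0.045 0.072] turn total [ 0.0003  0.0017 -0.0003]
```

>>> {"api": "jog_arm", "payload": {
  "targets": [
    [[0.5,0,0.04,0,0,0,1],[0.57,0,0.03,0,0,0,1],[0,0.3,0,0,0,0,1],[0,0.4,0,0,0,0,1],[0,0.5,0,0,0,0,1],[0,0.4,0,0,0,0,1],[0,0.3,0,0,0,0,1],[0,0,0,0,0,0,1],[0,0,0,0,0,0,1],[0,0,0,0,0,0,1]]
  ]
}}

```text
time_s: 26.95
position: [0.6418, -0.1681, 0.0573]
tool_rot: [-1.296, 1.062, -1.063]
ft_force: [-0.8, -0.4, -2.2]
width: 0.144
```

Run:
```python
from h import *
import pickle
go(w(FILE,[[.05,0,.052]])[0],FILE[2],1)
m=imaging.camera_model("wrist");im=imaging.camera("wrist");t=imaging.camera("top");s=imaging.camera("scene")
pickle.dump((m,im,t,s),open("w9.pkl","wb"))
b=cv2.resize(im[100:400,100:540],(440,300))
c=cv2.resize(s[200:300,200:340],(360,257),interpolation=cv2.INTER_CUBIC)
d=cv2.resize(t[115:235,330:450],(300,300),interpolation=cv2.INTER_CUBIC)
M=np.zeros((560,740,3),np.uint8);M[:300,:440]=b;M[:300,440:]=d;M[300:557,:360]=c
cv2.imwrite("pics/m9.png",M[:,:,::-1])
```

```text
t 26.95 pos [ 0.6418 -0.1681  0.0573] f [-0.79 -0.37 -2.23] w 0.144
shift/row [-0.0371  0.265  -0.0105] total [-0.037  0.265 -0.011] turn total [-0.0006  0.0011  0.0003]
```

View pics/m9.png

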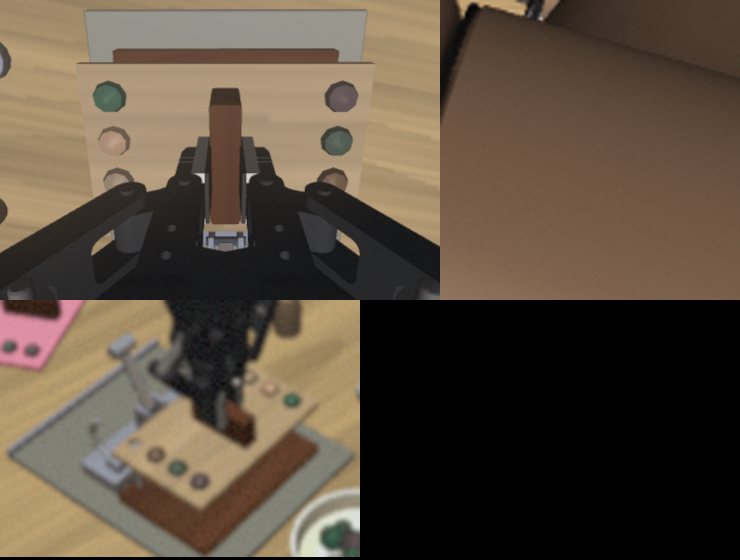

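The mosaic shows the board held level above the file, lined up with the filed boards, and the lever up. All 12 pictures are used. Next is a guarded descent by force.

>>> {"api": "jog_arm", "payload": {
  "targets": [
    [[-0.03,0.05,0,0,0,0,1],[0,0.1,0,0,0,0,1],[0,0.1,0,0,0,0,1],[0,0.1,0,0,0,0,1],[0,0.03,0,0,0,0,1],[0,0,0,0,0,0,1],[0,0,0,0,0,0,1],[0,0,0,0,0,0,1],[0,0,0,0,0,0,1],[0,0,0,0,0,0,1]]
  ]
}}

```text
time_s: 28.35
position: [0.6414, -0.1675, 0.0494]
tool_rot: [-1.296, 1.062, -1.062]
ft_force: [-0.2, -0.2, -1.7]
width: 0.143
```

>>> {"api": "jog_arm", "payload": {
  "targets": [
    [[0,0.04,0,0,0,0,1],[0,0.04,0,0,0,0,1],[0,0.04,0,0,0,0,1],[0,0,0,0,0,0,1],[0,0,0,0,0,0,1],[0,0,0,0,0,0,1],[0,0,0,0,0,0,1],[0,0,0,0,0,0,1],[0,0,0,0,0,0,1],[0,0,0,0,0,0,1]]
  ]
}}

```text
time_s: 29.6
position: [0.6414, -0.1674, 0.0469]
tool_rot: [-1.296, 1.062, -1.062]
ft_force: [0.3, -0.6, -2.8]
width: 0.148
```

Pose is on target with no contact at underside 0.053. Continuing.

>>> {"api": "jog_arm", "payload": {
  "targets": [
    [[0,0.04,0,0,0,0,1],[0,0.04,0,0,0,0,1],[0,0.04,0,0,0,0,1],[0,0,0,0,0,0,1],[0,0,0,0,0,0,1],[0,0,0,0,0,0,1],[0,0,0,0,0,0,1],[0,0,0,0,0,0,1],[0,0,0,0,0,0,1],[0,0,0,0,0,0,1]]
  ]
}}

```text
time_s: 30.85
position: [0.6414, -0.1674, 0.0445]
tool_rot: [-1.296, 1.062, -1.062]
ft_force: [-0.8, -0.1, -2.3]
width: 0.143
```

>>> {"api": "jog_arm", "payload": {
  "targets": [
    [[0,0.04,0,0,0,0,1],[0,0.04,0,0,0,0,1],[0,0.03,0,0,0,0,1],[0,0,0,0,0,0,1],[0,0,0,0,0,0,1],[0,0,0,0,0,0,1],[0,0,0,0,0,0,1],[0,0,0,0,0,0,1],[0,0,0,0,0,0,1],[0,0,0,0,0,0,1]]
  ]
}}

```text
time_s: 32.1
position: [0.6414, -0.1675, 0.0423]
tool_rot: [-1.296, 1.062, -1.062]
ft_force: [-1.2, -1.0, -2.2]
width: 0.147
```

>>> {"api": "jog_arm", "payload": {
  "targets": [
    [[0,0.04,0,0,0,0,1],[0,0.04,0,0,0,0,1],[0,0.04,0,0,0,0,1],[0,0,0,0,0,0,1],[0,0,0,0,0,0,1],[0,0,0,0,0,0,1],[0,0,0,0,0,0,1],[0,0,0,0,0,0,1],[0,0,0,0,0,0,1],[0,0,0,0,0,0,1]]
  ]
}}

```text
time_s: 33.35
position: [0.6414, -0.1675, 0.0399]
tool_rot: [-1.296, 1.062, -1.062]
ft_force: [1.3, 1.0, -2.8]
width: 0.146
```

Now 2.5 mm below the lowest possible post top with no load, so the posts are in the holes. Lowering to just above the seat.

>>> {"api": "jog_arm", "payload": {
  "targets": [
    [[0,0.1,0,0,0,0,1],[0,0.17,0,0,0,0,1],[0,0.18,0,0,0,0,1],[0,0.18,0,0,0,0,1],[0,0.18,0,0,0,0,1],[0,0.18,0,0,0,0,1],[0,0.18,0,0,0,0,1],[0,0.13,0,0,0,0,1],[0,0,0,0,0,0,1],[0,0,0,0,0,0,1]]
  ]
}}

```text
time_s: 34.6
position: [0.6415, -0.1675, 0.0141]
tool_rot: [-1.296, 1.062, -1.062]
ft_force: [-0.3, -0.6, -3.1]
width: 0.145
```

>>> {"api": "jog_arm", "payload": {
  "targets": [
    [[0,0.05,0,0,0,0,1],[0,0.05,0,0,0,0,1],[0,0.05,0,0,0,0,1],[0,0.03,0,0,0,0,1],[0,0.02,0,0,0,0,1],[0,0,0,0,0,0,1],[0,0,0,0,0,0,1],[0,0,0,0,0,0,1],[0,0,0,0,0,0,1],[0,0,0,0,0,0,1]]
  ]
}}

```text
time_s: 35.85
position: [0.6415, -0.1675, 0.0102]
tool_rot: [-1.296, 1.062, -1.062]
ft_force: [-2.9, 0.7, 5.8]
width: 0.145
```

Seated: contact at TCP 0.010, as predicted for an underside height of 16 mm. I'll release gently and rise.

>>> {"api": "jog_arm", "payload": {
  "targets": [
    [[0,0,0,0,0,0,0.85],[0,0,0,0,0,0,0.7],[0,0,0,0,0,0,0.6],[0,0,0,0,0,0,0.5],[0,-0.3,0,0,0,0,0.5],[0,-0.9,0,0,0,0,0.5],[0,-1,0,0,0,0,0.5],[0,-1,0,0,0,0,0.5],[0,-1,0,0,0,0,0.5],[0,-1,0,0,0,0,0.5]]
  ],
  "newtons": 30
}}

```text
time_s: 37.1
position: [0.6415, -0.1675, 0.1156]
tool_rot: [-1.296, 1.062, -1.063]
ft_force: [0.3, -1.1, -0.1]
width: 0.502
```

Run:
```python
from h import *
import pickle
go(w(FILE,[[-.0655,0,.115]])[0],FILE[2],1)
m=imaging.camera_model("wrist");im=imaging.camera("wrist")
pickle.dump((m,im),open("w10.pkl","wb"))
# check board pose: pebble/board far edge; rib far end prediction vs image colours
for z in (.016,.030):
  P=w(FILE,[[.08,.007,z+.035],[.08,-.007,z+.035],[.092,.075,z+.005],[.092,-.075,z+.005]]);print(z,proj(m,P).round(1).tolist())
hsv=cv2.cvtColor(im,cv2.COLOR_RGB2HSV)
q=proj(m,w(FILE,[[.065,0,.051]]))[0].astype(int);row=im[q[1]].astype(int)
print(q,[ (c,row[c].tolist()) for c in range(q[0]-14,q[0]+15,2)])
for s in (.06,-.06):
  a,b=proj(m,w(FILE,[[.08,s,.021],[.10,s,.021]]));
  print([(im[int(round(y)),int(round(x))].tolist(),round(y)) for x,y in np.linspace(a,b,14)])
```

```text
t 37.10 pos [ 0.6415 -0.1675  0.1156] f [ 0.35 -1.13 -0.06] w 0.502
shift/row [-0.0082  0.0292 -5.7782] total [-0.008  0.029 -5.778] turn total [-0.0005  0.0011  0.0003]
0.016 [[317.0, 161.4], [336.0, 161.4], [234.6, 140.4], [418.1, 140.3]]
0.03 [[316.5, 165.0], [336.6, 165.0], [229.7, 142.5], [423.2, 142.3]]
[326 181] [(312, [169, 146, 119]), (314, [169, 147, 120]), (316, [126, 102, 82]), (318, [103, 75, 58]), (320, [105, 75, 60]), (322, [102, 74, 58]), (324, [102, 73, 58]), (326, [102, 74, 58]), (328, [99, 71, 56]), (330, [100, 73, 58]), (332, [101, 74, 58]), (334, [118, 96, 77]), (336, [168, 146, 119]), (338, [167, 146, 118]), (340, [168, 146, 118])]
[([80, 102, 86], 155), ([77, 97, 82], 153), ([68, 72, 61], 151), ([163, 144, 117], 149), ([170, 148, 121], 147), ([170, 148, 120], 146), ([169, 147, 119], 144), ([171, 149, 122], 142), ([158, 137, 111], 140), ([134, 129, 121], 138), ([153, 151, 142], 136), ([154, 151, 143], 134), ([152, 151, 141], 132), ([153, 151, 142], 130)]
[([100, 89, 88], 155), ([97, 86, 84], 153), ([99, 88, 78], 151), ([174, 152, 124], 149), ([171, 149, 122], 147), ([169, 148, 120], 145), ([170, 149, 121], 144), ([173, 151, 123], 142), ([165, 144, 116], 140), ([137, 132, 123], 138), ([155, 152, 143], 136), ([155, 153, 144], 134), ([155, 153, 143], 132), ([155, 153, 144], 130)]
```

The board's far edge is at row 139.5 on both sides against a predicted 140.4, and the rib centre is within 1 mm, so it is filed flat. Now the lever.

>>> {"api": "jog_arm", "payload": {
  "targets": [
    [[0,0,-0.6,0,0,0,0.5],[0,0,-0.9,0,0,0,0.5],[0,0,-1,0,0,0,0.5],[0,0,-1,0,0,0,0.5],[0,0,-1,0,0,0,0.5],[0,0,-0.8,0,0,0,0.5],[0,0,-0.48,0,0,0,0.5],[0,0,0,0,0,0,0.5],[0,0,0,0,0,0,0.5],[0,0,0,0,0,0,0.5]]
  ]
}}

```text
time_s: 38.4
position: [0.5286, -0.1901, 0.1139]
tool_rot: [-1.296, 1.062, -1.062]
ft_force: [-0.4, 0.6, 0.4]
width: 0.506
```

Run:
```python
from h import *
go(w(FILE,[[-.0655,0,.069]])[0],FILE[2],1)
m=imaging.camera_model("wrist");im=imaging.camera("wrist")
q=proj(m,w(FILE,[[-.0655,y,.0948+dz] for dz in (0,.007) for y in (.012,-.012)]));print(q.round(1))
r0=int(q[0,1]);print([(c,im[r0,c].tolist()) for c in range(int(q[0,0])-12,int(q[1,0])+14,2)])
c0=int(q[:2,0].mean());print([(k,im[k,c0].tolist()) for k in range(r0-40,r0+40,3)])
```

```text
t 38.40 pos [ 0.5286 -0.1901  0.1139] f [-0.36  0.63  0.43] w 0.506
shift/row [-0.0082  2.2443 -0.021 ] total [-0.008  2.244 -0.021] turn total [-0.0003  0.0016  0.0002]
[[307.5 222.2]
 [345.8 222.2]
 [306.9 226.4]
 [346.5 226.4]]
[(295, [139, 138, 131]), (297, [138, 137, 130]), (299, [138, 136, 129]), (301, [138, 138, 130]), (303, [139, 138, 130]), (305, [139, 137, 130]), (307, [129, 129, 137]), (309, [139, 141, 156]), (311, [139, 141, 156]), (313, [139, 140, 155]), (315, [137, 140, 155]), (317, [137, 140, 154]), (319, [139, 141, 156]), (321, [139, 141, 156]), (323, [139, 141, 155]), (325, [137, 140, 154]), (327, [138, 140, 154]), (329, [137, 140, 153]), (331, [138, 141, 154]), (333, [138, 141, 154]), (335, [139, 142, 154]), (337, [138, 140, 153]), (339, [138, 140, 152]), (341, [139, 140, 151]), (343, [138, 140, 151]), (345, [138, 139, 150]), (347, [133, 132, 131]), (349, [139, 139, 132]), (351, [138, 137, 130]), (353, [138, 137, 130]), (355, [138, 137, 131]), (357, [137, 136, 129])]
[(182, [116, 110, 109]), (185, [116, 110, 109]), (188, [116, 110, 109]), (191, [115, 110, 108]), (194, [116, 110, 109]), (197, [116, 110, 110]), (200, [115, 110, 107]), (203, [116, 109, 109]), (206, [117, 110, 109]), (209, [116, 110, 109]), (212, [100, 95, 94]), (215, [115, 110, 108]), (218, [133, 131, 135]), (221, [138, 141, 153]), (224, [139, 141, 157]), (227, [140, 142, 157]), (230, [143, 146, 162]), (233, [140, 139, 147]), (236, [138, 137, 130]), (239, [137, 137, 129]), (242, [138, 136, 129]), (245, [95, 93, 89]), (248, [130, 130, 143]), (251, [139, 141, 156]), (254, [181, 155, 119]), (257, [173, 149, 114]), (260, [157, 136, 105])]
```

>>> {"api": "jog_arm", "payload": {
  "targets": [
    [[0,0.5,-0.05,0,0,0,0.5],[0,0.7,0,0,0,0,0.5],[0,0.7,0,0,0,0,0.5],[0,0.34,0,0,0,0,0.5],[0,0,0,0,0,0,0.6],[0,0,0,0,0,0,0.8],[0,0,0,0,0,0,0.9],[0,0,0,0,0,0,0.9],[0,0,0,0,0,0,0.9],[0,0,0,0,0,0,0.9]]
  ],
  "newtons": 40
}}

```text
time_s: 39.7
position: [0.5274, -0.1911, 0.0697]
tool_rot: [-1.297, 1.061, -1.063]
ft_force: [-1.3, -5.7, -1.6]
width: 0.263
```

>>> {"api": "jog_arm", "payload": {
  "targets": [
    [[0,0.07,-0.15,0,0,0,0.9],[0,0.16,-0.28,0,0,0,0.9],[0,0.19,-0.265,0,0,0,0.9],[0,0.215,-0.245,0,0,0,0.9],[0,0.24,-0.22,0,0,0,0.9],[0,0.26,-0.2,0,0,0,0.9],[0,0.275,-0.17,0,0,0,0.9],[0,0,0,0,0,0,0.9],[0,0,0,0,0,0,0.9],[0,0,0,0,0,0,0.9]]
  ]
}}

```text
time_s: 40.95
position: [0.4972, -0.1973, 0.0422]
tool_rot: [-1.297, 1.061, -1.064]
ft_force: [-9.5, -7.2, 19.7]
width: 0.26
```

>>> {"api": "jog_arm", "payload": {
  "targets": [
    [[0,-0.02,-0.03,0,0,0,0.9],[0,-0.02,-0.03,0,0,0,0.9],[0,0,0,0,0,0,0.9],[0,0,0,0,0,0,0.9],[0,0,0,0,0,0,0.9],[0,0,0,0,0,0,0.9],[0,0,0,0,0,0,0.9],[0,0,0,0,0,0,0.9],[0,0,0,0,0,0,0.9],[0,0,0,0,0,0,0.9]]
  ]
}}

```text
time_s: 42.2
position: [0.4972, -0.1975, 0.043]
tool_rot: [-1.296, 1.06, -1.065]
ft_force: [-1.5, -3.2, 11.5]
width: 0.268
```

>>> {"api": "jog_arm", "payload": {
  "targets": [
    [[0,0.14,-0.09,0,0,0,0.9],[0,0.15,-0.08,0,0,0,0.9],[0,0.15,-0.06,0,0,0,0.9],[0,0.15,-0.06,0,0,0,0.9],[0,0.15,-0.04,0,0,0,0.9],[0,0.15,-0.04,0,0,0,0.9],[0,0,0,0,0,0,0.9],[0,0,0,0,0,0,0.9],[0,0,0,0,0,0,0.9],[0,0,0,0,0,0,0.9]]
  ]
}}

```text
time_s: 43.45
position: [0.4884, -0.1989, 0.0248]
tool_rot: [-1.297, 1.062, -1.063]
ft_force: [-9.3, -10.1, 12.1]
width: 0.264
```

>>> {"api": "jog_arm", "payload": {
  "targets": [
    [[0.02,0,-0.05,0,0,0,0.9],[0.02,0.1,-0.02,0,0,0,0.9],[0,0.1,-0.02,0,0,0,0.9],[0,0.1,-0.01,0,0,0,0.9],[0,0.1,0,0,0,0,0.9],[0,0.1,0,0,0,0,0.9],[0,0.05,0,0,0,0,0.9],[0,0,0,0,0,0,0.9],[0,0,0,0,0,0,0.9],[0,0,0,0,0,0,0.9]]
  ]
}}

```text
time_s: 44.7
position: [0.4856, -0.1995, 0.0135]
tool_rot: [-1.297, 1.063, -1.061]
ft_force: [-13.0, -8.0, 10.4]
width: 0.267
```

>>> {"api": "jog_arm", "payload": {
  "targets": [
    [[0.02,0.03,-0.06,0,0,0,0.9],[0,0.03,0,0,0,0,0.9],[0,0,0,0,0,0,0.9],[0,0,0,0,0,0,0.9],[0,0,0,0,0,0,0.9],[0,0,0,0,0,0,0.9],[0,0,0,0,0,0,0.9],[0,0,0,0,0,0,0.9],[0,0,0,0,0,0,0.9],[0,0,0,0,0,0,0.9]]
  ]
}}

```text
time_s: 45.95
position: [0.4853, -0.1999, 0.0124]
tool_rot: [-1.297, 1.063, -1.062]
ft_force: [-6.4, -0.8, 7.4]
width: 0.262
```

>>> {"api": "jog_arm", "payload": {
  "targets": [
    [[0,0.03,-0.03,0,0,0,0.9],[0,0.03,0,0,0,0,0.9],[0,0,0,0,0,0,0.9],[0,0,0,0,0,0,0.9],[0,0,0,0,0,0,0.9],[0,0,0,0,0,0,0.9],[0,0,0,0,0,0,0.9],[0,0,0,0,0,0,0.9],[0,0,0,0,0,0,0.9],[0,0,0,0,0,0,0.9]]
  ]
}}

```text
time_s: 47.2
position: [0.485, -0.2, 0.0112]
tool_rot: [-1.296, 1.062, -1.062]
ft_force: [-5.0, -0.1, 8.2]
width: 0.259
```

>>> {"api": "jog_arm", "payload": {
  "targets": [
    [[0,0.03,-0.02,0,0,0,0.9],[0,0.03,0,0,0,0,0.9],[0,0,0,0,0,0,0.9],[0,0,0,0,0,0,0.9],[0,0,0,0,0,0,0.9],[0,0,0,0,0,0,0.9],[0,0,0,0,0,0,0.9],[0,0,0,0,0,0,0.9],[0,0,0,0,0,0,0.9],[0,0,0,0,0,0,0.9]]
  ]
}}

```text
time_s: 48.45
position: [0.4847, -0.2001, 0.01]
tool_rot: [-1.296, 1.062, -1.063]
ft_force: [-4.1, 0.9, 7.0]
width: 0.264
```

Run:
```python
from h import *
import pickle
m=imaging.camera_model("wrist");im=imaging.camera("wrist");pickle.dump((m,im),open("w11.pkl","wb"))
for th in (0,.05,.1,.2,.3):
    bx,bz=-.039-.065*np.cos(th),.0355+.065*np.sin(th)
    q=proj(m,w(FILE,[[bx,.012,bz],[bx,-.012,bz],[bx+.006*1,0,bz+.003],[bx-.006,0,bz+.003]]));print(th,q.round(1).tolist())
q=proj(m,w(FILE,[[-.104,0,.0355],[-.057,0,.0165],[0,.055,.0575],[0,-.055,.0575]]));print(q.round(1))
c0=int(q[0,0])
print([(k,im[k,c0].tolist()) for k in range(int(q[0,1])-40,int(q[0,1])+30,2)])
# ring tops: grey pixels boxes near expected
g=im.astype(int);mask=((g[:,:,2]-g[:,:,0])>6)&(g.sum(2)>300)
for u,v in q[2:]:
    u,v=int(u),int(v);print([(k,"".join("#" if mask[k,c] else "." for c in range(max(u-30,0),u+30))) for k in range(max(v-24,0),v+40,3)])
```

```text
0 [[300.0, 242.8], [349.2, 242.8], [324.6, 233.9], [324.6, 256.8]]
0.05 [[299.5, 245.5], [349.7, 245.5], [324.6, 236.5], [324.6, 259.8]]
0.1 [[298.9, 248.1], [350.2, 248.0], [324.5, 238.9], [324.6, 262.7]]
0.2 [[297.8, 252.4], [351.3, 252.3], [324.5, 242.9], [324.5, 267.7]]
0.3 [[296.5, 255.6], [352.6, 255.6], [324.5, 245.8], [324.5, 271.7]]
[[324.6 242.8]
 [324.5 141.2]
 [157.7 -17.8]
 [490.7 -18.1]]
[(202, [141, 144, 161]), (204, [142, 144, 161]), (206, [141, 144, 160]), (208, [141, 143, 159]), (210, [142, 144, 161]), (212, [141, 144, 158]), (214, [142, 144, 159]), (216, [141, 142, 159]), (218, [140, 142, 158]), (220, [141, 144, 159]), (222, [141, 143, 159]), (224, [140, 143, 158]), (226, [140, 143, 160]), (228, [140, 143, 159]), (230, [141, 143, 159]), (232, [139, 143, 158]), (234, [140, 142, 158]), (236, [141, 144, 159]), (238, [141, 143, 159]), (240, [141, 144, 159]), (242, [120, 118, 125]), (244, [115, 110, 109]), (246, [129, 127, 126]), (248, [136, 135, 139]), (250, [142, 143, 150]), (252, [143, 146, 157]), (254, [146, 148, 163]), (256, [145, 148, 164]), (258, [144, 146, 162])
[... 559 characters left out ...]
'), (18, '...................############.............................'), (21, '...................############.............................')]
[(0, '.................................############...............'), (3, '.................................############...............'), (6, '.................................############...............'), (9, '................................#############...............'), (12, '................................#############...............'), (15, '................................#############...............'), (18, '................................############................'), (21, '................................############................')]
```

Run:
```python
from h import *
import pickle
m,im=pickle.load(open("w11.pkl","rb"))
for r0 in (252,258,264): print(r0,[(c,im[r0,c].tolist()) for c in list(range(292,306))+list(range(340,358))][::1] if r0==258 else "")
def edges(im,r0,c=324,lo=285,hi=365):
    g=im[r0].astype(int);b=(g[:,2]-g[:,0])>8
    l=c
    while b[l-1]:l-=1
    h=c
    while b[h+1]:h+=1
    return l,h
for r0 in range(150,272,6): print(r0,edges(im,r0),end=" ")
for th in (0,.1,.2):
    q=proj(m,w(FILE,[[-.039-a*np.cos(th),s,.0355+a*np.sin(th)] for a in (.03,.055) for s in (.005,-.005)]));print(th,q.round(1).tolist())
```

```text
252 
258 [(292, [75, 73, 71]), (293, [66, 64, 61]), (294, [50, 49, 46]), (295, [47, 45, 43]), (296, [48, 47, 45]), (297, [56, 55, 55]), (298, [110, 111, 123]), (299, [142, 144, 160]), (300, [142, 144, 161]), (301, [142, 145, 161]), (302, [144, 146, 162]), (303, [143, 146, 162]), (304, [143, 145, 161]), (305, [143, 145, 162]), (340, [143, 145, 161]), (341, [143, 146, 161]), (342, [143, 146, 162]), (343, [143, 145, 162]), (344, [143, 146, 162]), (345, [142, 145, 160]), (346, [143, 145, 161]), (347, [144, 146, 162]), (348, [143, 145, 160]), (349, [144, 147, 162]), (350, [143, 145, 160]), (351, [145, 147, 161]), (352, [115, 116, 128]), (353, [56, 55, 54]), (354, [48, 45, 43]), (355, [46, 44, 41]), (356, [49, 47, 46]), (357, [64, 62, 60])]
264 
150 (315, 335) 156 (314, 335) 162 (315, 335) 168 (315, 335) 174 (315, 335) 180 (315, 335) 186 (315, 335) 192 (315, 335) 198 (315, 335) 204 (315, 335) 210 (315, 335) 216 (315, 335) 222 (315, 335) 228 (315, 335) 234 (315, 335) 240 (315, 335) 246 (324, 324) 252 (297, 341) 258 (298, 352) 264 (298, 352) 270 (324, 324) 0 [[313.6, 172.6], [335.4, 172.5], [314.1, 223.7], [335.0, 223.7]]
0.1 [[313.3, 173.7], [335.7, 173.6], [313.7, 227.5], [335.4, 227.4]]
0.2 [[313.1, 174.1], [335.9, 174.1], [313.3, 230.3], [335.7, 230.3]]
```

Barrel width of 54 px and rows 246–270 put the lever still at about 0.1–0.2 rad, so it is moving with the fingers under the 7 N spring. I'll keep going down.

>>> {"api": "jog_arm", "payload": {
  "targets": [
    [[0,0.06,0,0,0,0,0.9],[0,0.06,0,0,0,0,0.9],[0,0.06,0,0,0,0,0.9],[0,0.05,0,0,0,0,0.9],[0,0,0,0,0,0,0.9],[0,0,0,0,0,0,0.9],[0,0,0,0,0,0,0.9],[0,0,0,0,0,0,0.9],[0,0,0,0,0,0,0.9],[0,0,0,0,0,0,0.9]]
  ],
  "newtons": 60
}}

```text
time_s: 49.75
position: [0.484, -0.2001, 0.0052]
tool_rot: [-1.297, 1.063, -1.062]
ft_force: [-8.1, -2.6, 6.9]
width: 0.263
```

>>> {"api": "jog_arm", "payload": {
  "targets": [
    [[0,0.04,-0.02,0,0,0,0.9],[0,0.04,0,0,0,0,0.9],[0,0,0,0,0,0,0.9],[0,0,0,0,0,0,0.9],[0,0,0,0,0,0,0.9],[0,0,0,0,0,0,0.9],[0,0,0,0,0,0,0.9],[0,0,0,0,0,0,0.9],[0,0,0,0,0,0,0.9],[0,0,0,0,0,0,0.9]]
  ]
}}

```text
time_s: 51.0
position: [0.4839, -0.2001, 0.0037]
tool_rot: [-1.296, 1.063, -1.062]
ft_force: [-6.4, -1.3, 6.6]
width: 0.259
```

Run:
```python
from h import *
import pickle
m=imaging.camera_model("wrist");im=imaging.camera("wrist");pickle.dump((m,im),open("w12.pkl","wb"))
print(sensors.sense()["position"],sensors.sense()["ft_force"])
def edges(im,r0,c=324):
    g=im[r0].astype(int);b=(g[:,2]-g[:,0])>8
    l=h=c
    while b[l-1]:l-=1
    while b[h+1]:h+=1
    return l,h
for r0 in list(range(100,150,4))+list(range(234,284,3)): print(r0,edges(im,r0),end=" ")
for d in (0.002,.006,.010):
  for th in (0,.1,.2):
    bx,bz=-.039-.065*np.cos(th),.034+d+.065*np.sin(th)
    q=proj(m,w(FILE,[[bx,.012,bz+.007],[bx,-.012,bz+.007],[bx+.006,0,bz+.003],[bx-.006,0,bz+.003],[-.057,0,.014+d]]));print(d,th,(q[1,0]-q[0,0]).round(1),q[2:,1].round(1).tolist())
g=im.astype(int)
print([(k,im[k,250].tolist()) for k in range(100,160,2)])
```

```text
[ 0.48384411 -0.20009745  0.00365958] [-6.32146005 -1.04351442  6.29274856]
100 (305, 345) 104 (305, 345) 108 (314, 336) 112 (314, 336) 116 (314, 336) 120 (314, 336) 124 (314, 348) 128 (314, 336) 132 (314, 336) 136 (314, 336) 140 (314, 336) 144 (314, 336) 148 (314, 336) 234 (315, 335) 237 (315, 335) 240 (315, 335) 243 (315, 335) 246 (324, 324) 249 (324, 324) 252 (297, 345) 255 (297, 353) 258 (298, 352) 261 (298, 352) 264 (298, 352) 267 (298, 352) 270 (300, 351) 273 (324, 324) 276 (324, 324) 279 (324, 324) 282 (324, 324) 0.002 0 53.8 [238.2, 262.1, 140.9]
0.002 0.1 56.3 [243.7, 268.5, 140.9]
0.002 0.2 59.1 [248.1, 274.0, 140.9]
0.006 0 55.3 [241.9, 266.3, 141.9]
0.006 0.1 57.9 [247.7, 273.1, 141.9]
0.006 0.2 60.9 [252.5, 279.0, 141.9]
0.01 0 56.9 [245.9, 270.9, 143.0]
0.01 0.1 59.7 [252.0, 278.0, 143.0]
0.01 0.2 62.8 [257.2, 284.4, 143.0]
[(100, [145, 147, 165]), (102, [142, 145, 162]), (104, [142, 144, 160]), (106, [142, 145, 161]), (108, [144, 147, 165]), (110, [142, 145, 162]), (112, [140, 143, 160]), (114, [141, 144, 161]), (116, [141, 143, 160]), (118, [142, 144, 161]), (120, [140, 143, 159]), (122, [141, 144, 159]), (124, [140, 142, 159]), (126, [140, 142, 159]), (128, [140, 143, 159]), (130, [143, 146, 163]), (132, [145, 148, 164]), (134, [143, 146, 163]), (136, [144, 146, 164]), (138, [143, 147, 162]), (140, [141, 144, 157]), (142, [136, 138, 133]), (144, [134, 135, 128]), (146, [136, 136, 130]), (148, [136, 136, 130]), (150, [137, 136, 131]), (152, [137, 136, 131]), (154, [136, 136, 131]), (156, [136, 135, 130]), (158, [136, 135, 128])]
```

>>> {"api": "jog_arm", "payload": {
  "targets": [
    [[0,0.05,0,0,0,0,0.9],[0,0.05,0,0,0,0,0.9],[0,0,0,0,0,0,0.9],[0,0,0,0,0,0,0.9],[0,0,0,0,0,0,0.9],[0,0,0,0,0,0,0.9],[0,0,0,0,0,0,0.9],[0,0,0,0,0,0,0.9],[0,0,0,0,0,0,0.9],[0,0,0,0,0,0,0.9]]
  ]
}}

```text
time_s: 52.3
position: [0.4837, -0.2001, 0.0016]
tool_rot: [-1.297, 1.063, -1.062]
ft_force: [-7.9, -1.9, 5.7]
width: 0.262
```

>>> {"api": "jog_arm", "payload": {
  "targets": [
    [[0,0.04,0,0,0,0,0.9],[0,0.04,0,0,0,0,0.9],[0,0,0,0,0,0,0.9],[0,0,0,0,0,0,0.9],[0,0,0,0,0,0,0.9],[0,0,0,0,0,0,0.9],[0,0,0,0,0,0,0.9],[0,0,0,0,0,0,0.9],[0,0,0,0,0,0,0.9],[0,0,0,0,0,0,0.9]]
  ]
}}

```text
time_s: 53.55
position: [0.4837, -0.2002, 0.0]
tool_rot: [-1.297, 1.063, -1.062]
ft_force: [-8.0, -3.2, 6.0]
width: 0.261
```

>>> {"api": "jog_arm", "payload": {
  "targets": [
    [[0,0.045,0,0,0,0,0.9],[0,0.04,0,0,0,0,0.9],[0,0,0,0,0,0,0.9],[0,0,0,0,0,0,0.9],[0,0,0,0,0,0,0.9],[0,0,0,0,0,0,0.9],[0,0,0,0,0,0,0.9],[0,0,0,0,0,0,0.9],[0,0,0,0,0,0,0.9],[0,0,0,0,0,0,0.9]]
  ]
}}

```text
time_s: 54.8
position: [0.4837, -0.2002, -0.0017]
tool_rot: [-1.297, 1.063, -1.062]
ft_force: [-6.2, -2.7, 6.0]
width: 0.261
```

Run:
```python
from h import *
m=imaging.camera_model("wrist");im=imaging.camera("wrist")
print(sensors.sense()["position"],sensors.sense()["ft_force"])
g=im[:,324].astype(int);print([(k,g[k].tolist()) for k in range(238,284,2)])
b=(im[261].astype(int)[:,2]-im[261].astype(int)[:,0])>8;print(np.where(b[285:370])[0][[0,-1]]+285)
for th in (0,.05,.1):
    bx,bz=-.039-.065*np.cos(th),.036+.065*np.sin(th)
    q=proj(m,w(FILE,[[bx,.012,bz+.007],[bx,-.012,bz+.007],[bx+.006,0,bz+.003],[bx-.006,0,bz+.003],[-.057,0,.016]]));print(th,(q[1,0]-q[0,0]).round(1),q[2:,1].round(1).tolist())
```

```text
[ 0.48368629 -0.20012917 -0.00170515] [-7.11231806 -2.11398362  5.38094793]
[(238, [143, 145, 161]), (240, [141, 144, 161]), (242, [142, 144, 160]), (244, [141, 144, 160]), (246, [133, 132, 142]), (248, [129, 124, 124]), (250, [138, 134, 137]), (252, [141, 138, 147]), (254, [143, 143, 155]), (256, [144, 147, 162]), (258, [146, 149, 165]), (260, [147, 150, 167]), (262, [146, 148, 166]), (264, [145, 146, 163]), (266, [142, 145, 161]), (268, [141, 144, 160]), (270, [143, 145, 160]), (272, [143, 141, 153]), (274, [162, 144, 123]), (276, [183, 158, 120]), (278, [175, 151, 115]), (280, [164, 142, 109]), (282, [161, 139, 107])]
[298 352]
0 55.9 [242.9, 267.5, 141.9]
0.05 57.2 [246.0, 271.1, 141.9]
0.1 58.6 [248.8, 274.4, 141.9]
```

>>> {"api": "jog_arm", "payload": {
  "targets": [
    [[0,0.045,0,0,0,0,0.9],[0,0.045,0,0,0,0,0.9],[0,0,0,0,0,0,0.9],[0,0,0,0,0,0,0.9],[0,0,0,0,0,0,0.9],[0,0,0,0,0,0,0.9],[0,0,0,0,0,0,0.9],[0,0,0,0,0,0,0.9],[0,0,0,0,0,0,0.9],[0,0,0,0,0,0,0.9]]
  ]
}}

```text
time_s: 56.1
position: [0.4837, -0.2002, -0.0035]
tool_rot: [-1.297, 1.063, -1.062]
ft_force: [-6.8, -1.7, 5.3]
width: 0.263
```

>>> {"api": "jog_arm", "payload": {
  "targets": [
    [[0,0.045,0,0,0,0,0.9],[0,0.04,0,0,0,0,0.9],[0,0,0,0,0,0,0.9],[0,0,0,0,0,0,0.9],[0,0,0,0,0,0,0.9],[0,0,0,0,0,0,0.9],[0,0,0,0,0,0,0.9],[0,0,0,0,0,0,0.9],[0,0,0,0,0,0,0.9],[0,0,0,0,0,0,0.9]]
  ]
}}

```text
time_s: 57.35
position: [0.4838, -0.2001, -0.0052]
tool_rot: [-1.297, 1.063, -1.062]
ft_force: [-6.6, -1.4, 4.9]
width: 0.261
```

>>> {"api": "jog_arm", "payload": {
  "targets": [
    [[0,0.045,0,0,0,0,0.9],[0,0.045,0,0,0,0,0.9],[0,0,0,0,0,0,0.9],[0,0,0,0,0,0,0.9],[0,0,0,0,0,0,0.9],[0,0,0,0,0,0,0.9],[0,0,0,0,0,0,0.9],[0,0,0,0,0,0,0.9],[0,0,0,0,0,0,0.9],[0,0,0,0,0,0,0.9]]
  ]
}}

```text
time_s: 58.6
position: [0.4838, -0.2002, -0.0067]
tool_rot: [-1.296, 1.063, -1.062]
ft_force: [-8.8, -2.1, 13.1]
width: 0.261
```

The stop is reached at 13 N. I'll trim to about 15 N and hold.

>>> {"api": "jog_arm", "payload": {
  "targets": [
    [[0,0.01,0,0,0,0,0.9],[0,0,0,0,0,0,0.9],[0,0,0,0,0,0,0.9],[0,0,0,0,0,0,0.9],[0,0,0,0,0,0,0.9],[0,0,0,0,0,0,0.9],[0,0,0,0,0,0,0.9],[0,0,0,0,0,0,0.9],[0,0,0,0,0,0,0.9],[0,0,0,0,0,0,0.9]]
  ]
}}

```text
time_s: 59.85
position: [0.4839, -0.2002, -0.0068]
tool_rot: [-1.297, 1.063, -1.062]
ft_force: [-8.1, -1.6, 14.8]
width: 0.262
```

>>> {"api": "jog_arm", "payload": {
  "targets": [
    [[0,0,0,0,0,0,0.7],[0,0,0,0,0,0,0.5],[0,0,0,0,0,0,0.4],[0,0,0,0,0,0,0.4],[0,-0.4,0,0,0,0,0.4],[0,-0.8,0,0,0,0,0.4],[0,-1,0,0,0,0,0.4],[0,-1,0,0,0,0,0.4],[0,-0.8,0,0,0,0,0.4],[0,0,0,0,0,0,0.4]]
  ]
}}

```text
time_s: 61.1
position: [0.4853, -0.2005, 0.0739]
tool_rot: [-1.296, 1.06, -1.064]
ft_force: [0.8, -0.8, -0.3]
width: 0.598
```

Run:
```python
from h import *
import pickle
S=sensors.sense();print(S["time_s"],S["position"],S["ft_force"])
m=imaging.camera_model("wrist");im=imaging.camera("wrist");pickle.dump((m,im),open("w14.pkl","wb"))
m2,im2=pickle.load(open("w2.pkl","rb"))
def prof(m,im):
    for th in (0,.05,.1,.15):
        bx,bz=-.039-.065*np.cos(th),.036+.065*np.sin(th)
        q=proj(m,w(FILE,[[bx,.012,bz+.007],[bx,-.012,bz+.007],[bx+.006,0,bz+.003],[bx-.006,0,bz+.003],[bx,0,bz]]));print(th,(q[1,0]-q[0,0]).round(1),q[2:,1].round(1).tolist(), end=" ")
    c0=int(q[4,0])+12;r0=int(q[4,1]);g=im[r0-45:r0+35].astype(int)
    b=((g[:,:,2]-g[:,:,0])>8);col=b[:,c0];print("\nrows barrel col",c0,np.where(col)[0]+r0-45)
    w_=b[:,c0-60:c0+60].sum(1);print([(r0-45+i,int(w_[i])) for i in range(0,80,3)])
prof(m2,im2);prof(m,im)
```

```text
61.1 [ 0.48525396 -0.2005446   0.07387818] [ 0.7619211  -0.7670917  -0.33657025]
0 43.7 [221.1, 241.0, 229.1] 0.05 44.5 [223.1, 243.3, 231.2] 0.1 45.3 [224.9, 245.4, 233.0] 0.15 46.2 [226.4, 247.3, 234.7] 
rows barrel col 333 [227 228 229 230 231 232 233 234 235 236 237 238 239 240 241 244 245 246
 247]
[(189, 17), (192, 17), (195, 17), (198, 17), (201, 17), (204, 17), (207, 16), (210, 16), (213, 16), (216, 16), (219, 16), (222, 0), (225, 0), (228, 43), (231, 44), (234, 44), (237, 44), (240, 43), (243, 87), (246, 106), (249, 0), (252, 0), (255, 0), (258, 0), (261, 0), (264, 0), (267, 0)]
0 36.5 [196.8, 213.8, 204.0] 0.05 37.0 [198.1, 215.3, 205.4] 0.1 37.6 [199.1, 216.7, 206.5] 0.15 38.2 [200.0, 217.8, 207.5] 
rows barrel col 335 [201 202 203 204 205 206 207 208 209 210 211 212 213 218 219 220 221 222]
[(162, 14), (165, 14), (168, 14), (171, 14), (174, 14), (177, 13), (180, 14), (183, 13), (186, 13), (189, 13), (192, 13), (195, 13), (198, 0), (201, 34), (204, 36), (207, 36), (210, 35), (213, 19), (216, 0), (219, 120), (222, 120), (225, 0), (228, 0), (231, 0), (234, 0), (237, 0), (240, 0)]
```

The barrel is back in its shut-state position: bottom row 213 against 213.8 predicted, width 36 against 36.5. In the original shut view it was 241 against 241.0. The tool is free of contact, so I'm handing in.

```bash
python3 -c "
from rig import r,sensors
print(r.job_done());print(sensors.sense()['time_s'])"
```

```text
the job is handed in; nothing more can be done
None
the job is handed in; nothing more can be done
```

The job is handed in at about 61 s of the 72 s allowed. The plywood board is on the file, the lever is pressed shut, and the arm is clear of everything. The interface gave no verdict, so this rests on my own checks.

- **Rings open:** I pinched and lifted the lever. The pinch slipped near the top and the spring finished the opening. The barrel's image position then matched the up stop (1.15 rad).
- **Board:** My first grasp closed above the rib without moving the board. The real fingertips sat more than 20 mm higher than the stated tool point implied, so I regripped deeper. The board went over both posts with no measurable load and met the seat at the expected height with about 8 N. After I let go, its far edge and rib matched the seated position to about 1 mm.
- **Lever shut:** I led the lever down by the barrel and pressed it at 13 to 15 N for more than a second. After release, the barrel's rows and width matched the view from before I opened it.

**What was less certain:**
- **Lever force on the way down:** The highest reading was about 20 N, under the 25 N limit, but forces are only read at the end of each move.
- **Closing path:** The lever took about 15 mm more tool travel to shut than I had worked out, most likely from slip in the pinch. A sideways force of 5 to 10 N stayed on the tool and I did not explain it.
- **Packing thickness:** I did not touch-probe it. The image fits gave about 1 to 5 mm.
- **Not rechecked after closing:** I did not look at the board, the rings or the bystanders again after shutting the lever. Nothing I did went near the bystanders.

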